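# Load the roller mixer and hang up the scoops

## Robot

A 7-joint arm with a two-finger parallel gripper is mounted at the origin on the work surface. World frame = base frame: x ahead of the robot, y to its left, z up, the work surface at z = 0. Lengths are in m, angles in rad, forces in N, time in s.
With the tool pointing down it reaches from about 0.4 to 0.9 m from the base axis. Payload 5.6 kg.
Tool frame: the origin (TCP) lies at the very end of the fingers, on their centre line; the grasp point (between the pads) lies 19 mm behind it; z points along the fingers, y is the line along which they close (so a half turn about z gives the same grasp; the last joint's range is limited). The gripper opens to 92 mm and grips with 3 to 60 N. Pads are 20 mm wide; open, the fingers measure 128 mm over their backs; the gripper's body (75 mm by 189 mm) begins 69 mm behind the grasp point.
Start: joints at [-1.392, 0.468, -0.012, 1.603, 0.006, 1.071, -0.056], TCP at [0.143, 0.634, 0.215] pointing down, gripper open.
Joint ranges: [-2.53, 2.53], [-0.31, 2.02], [-1.57, 1.55], [0.28, 2.44], [-1.29, 4.43], [0.15, 1.84], [-2.92, 2.92]. Speed limits (rad/s): [2.57, 2.57, 3.14, 3.14, 3.14, 3.14, 3.14].

## Interface

Orientations are given as [roll, pitch, yaw] about the fixed x, y, z axes, in that order (R = Rz(yaw) Ry(pitch) Rx(roll)).
In Python, from cell import r gives the robot as it stands.
- The arm moves only by the tool step_arm, never from a script. Its argument "series" is text: rows parted by semicolons, each of 7 numbers parted by spaces: the opening, from 0 (shut) to 1 (fully open), then the shift along the tool's x, y, z each as a share of 0.5 m, from -1 to 1, then the turn, a rotation vector about the tool's x, y, z each as a share of 90 degrees, from -1 to 1. A call has 1 to 20 rows; each row is the pose to reach, as a shift and turn from the pose commanded when the call began, along the tool's axes at that moment; what a row does not reach only later rows make up. A row lasts 1/8 s, in which the tool goes at most 62.5 mm and 10.7 degrees, less where a joint would pass 70% of its speed; a pose out of reach is approached as far as the arm can. A call with a number of a shift or a turn outside -1 to 1 is refused whole. A call with a gripper value outside its range is refused whole. The fingers move at their own pace and stop on an object; "force" is the grip in N (left out, the last holds). Time passes only in rows, so rows that repeat a pose let the fingers close. It gives the time, the measured TCP pose, the force, the opening and the grip force at its end, in the units of the state.
- r.state(): the state, without advancing time (a new reading comes with each control period).
- r.read_camera(name): name is "scene" or "side" or "wrist"; returns (picture, depth): 480x640x3 uint8, blue, green, red; 480x640 float32, m along the optical axis (not along the pixel's ray), 0 where there is no reading.
- r.camera_info(name): a dict with "vertical_fov" (degrees; the focal length in pixels is half the picture's height over the tangent of half this angle, whatever the lens; pixels are square), "cx", "cy" (the principal point, pixels), "distortion" ([k1, k2, p1, p2, k3] as OpenCV has them; the pictures are not rectified), "cam_to_world" (4x4, takes a point from camera to world coordinates). Camera axes: x right, y down, z forward; pixel columns grow to the right and rows downward; lengths in m; the calibration is good to about 2 mm. A picture is of the moment at which its call begins: read the wrist's pose just before it. camera_info takes no time and is no camera call; for the wrist camera it gives the pose at the moment of the call.
- r.sign_off(): hands the job in; it is judged then, once.
The state is a dict: "time_s": time; "joint_pos": joint angles; "qd": joint speeds; "tau": joint torques, N m; "ee_pos": TCP position; "tcp_rot": TCP orientation; "wrist_force": force on the tool from outside, world axes, zero at the start; "torque": the same for the moment, N m; "finger_gap": opening from 0.0 (shut) to 1.0 (fully open); "gripper_force": force on a finger pad.
Only numpy, scipy, OpenCV 4.12 (cv2) and the standard library are available. Lean on these libraries where they do the work, as an engineer would, in place of code of your own. Each camera call takes 0.05 s, during which the arm holds its last target. There are 200 camera calls.

## Task

The samples are weighed in: lay every capped bottle on its side in a gap between two rollers of the roller mixer, set down gently rather than dropped, and hang every steel scoop by its eye on the rack, one scoop to a peg. When all bottles and scoops are in place and at rest, start the mixer by turning its switch clockwise a quarter turn to its stop. Leave the beaker and the wash bottle standing where they are.

Things in the scene. Friction and masses are not known exactly. Their poses are not given: they have to be found in the camera images.
- bottle1: Capped white plastic sample bottle, a cylinder 52 mm in diameter and 76 mm tall with a 43 mm screw cap above it, 105 mm tall in all, 0.13 to 0.25 kg; weight low, upright on the bench at the start. Its z axis runs along it from the flat base to the cap; origin at the centre of the base. All bottles are alike; the state gives None for one that is absent.
- bottle2: Capped white plastic sample bottle, a cylinder 52 mm in diameter and 76 mm tall with a 43 mm screw cap above it, 105 mm tall in all, 0.13 to 0.25 kg; weight low, upright on the bench at the start. Its z axis runs along it from the flat base to the cap; origin at the centre of the base. All bottles are alike; the state gives None for one that is absent.
- bottle3: Capped white plastic sample bottle, a cylinder 52 mm in diameter and 76 mm tall with a 43 mm screw cap above it, 105 mm tall in all, 0.13 to 0.25 kg; weight low, upright on the bench at the start. Its z axis runs along it from the flat base to the cap; origin at the centre of the base. All bottles are alike; the state gives None for one that is absent.
- scoop1: Flat-bottomed stainless steel scoop, 80 g, lying open side up on the bench at the start. Own frame: origin on the underside, +x towards the eye, +z up. The pan (62 mm long, 44 mm wide, walls 22 mm high) lies from x = -77 to -15 mm; from its back wall a straight handle 14 mm wide (y) and 8 mm thick, 10 to 18 mm above the bench, runs to x = 50 mm and ends in a round wire eye. None if absent.
- scoop1_eye (a point): Centre of that scoop's eye, at x = 64, y = 0, z = 14 mm in the scoop's frame: a ring of 6 mm wire, about 24 mm clear inside and 38 mm outside, its hole along the scoop's z.
- scoop2: Flat-bottomed stainless steel scoop, 80 g, lying open side up on the bench at the start. Own frame: origin on the underside, +x towards the eye, +z up. The pan (56 mm long, 38 mm wide, walls 22 mm high) lies from x = -71 to -15 mm; from its back wall a straight handle 14 mm wide (y) and 8 mm thick, 10 to 18 mm above the bench, runs to x = 50 mm and ends in a round wire eye. None if absent.
- scoop2_eye (a point): Centre of that scoop's eye, at x = 64, y = 0, z = 14 mm in the scoop's frame: a ring of 6 mm wire, about 24 mm clear inside and 38 mm outside, its hole along the scoop's z.
- scoop3: Flat-bottomed stainless steel scoop, 80 g, lying open side up on the bench at the start. Own frame: origin on the underside, +x towards the eye, +z up. The pan (50 mm long, 32 mm wide, walls 22 mm high) lies from x = -65 to -15 mm; from its back wall a straight handle 14 mm wide (y) and 8 mm thick, 10 to 18 mm above the bench, runs to x = 50 mm and ends in a round wire eye. None if absent.
- scoop3_eye (a point): Centre of that scoop's eye, at x = 64, y = 0, z = 14 mm in the scoop's frame: a ring of 6 mm wire, about 24 mm clear inside and 38 mm outside, its hole along the scoop's z.
- mixer: White roller mixer, fixed, 325 x 335 mm. Origin on the bench under its middle; +x runs along the rollers away from its control panel (roughly away from the robot), z up. Six grey rollers that do not turn while off, 30 mm in diameter, 55 mm apart, axes 70 mm up, bare from x = -95 mm (drive housing, top 90 mm up) to +135 mm (bearing plate, top 89 mm up).
- gap1 (a point): Where the axis of a bottle runs (100 mm above the bench) when it lies seated in gap 1 of the 5 gaps between two rollers, at x = 20, y = 110 mm of the mixer. Bottles in neighbouring gaps lie only 3 mm apart, too close for fingers.
- gap2 (a point): Where the axis of a bottle runs (100 mm above the bench) when it lies seated in gap 2 of the 5 gaps between two rollers, at x = 20, y = 55 mm of the mixer. Bottles in neighbouring gaps lie only 3 mm apart, too close for fingers.
- gap3 (a point): Where the axis of a bottle runs (100 mm above the bench) when it lies seated in gap 3 of the 5 gaps between two rollers, at x = 20, y = 0 mm of the mixer. Bottles in neighbouring gaps lie only 3 mm apart, too close for fingers.
- gap4 (a point): Where the axis of a bottle runs (100 mm above the bench) when it lies seated in gap 4 of the 5 gaps between two rollers, at x = 20, y = -55 mm of the mixer. Bottles in neighbouring gaps lie only 3 mm apart, too close for fingers.
- gap5 (a point): Where the axis of a bottle runs (100 mm above the bench) when it lies seated in gap 5 of the 5 gaps between two rollers, at x = 20, y = -110 mm of the mixer. Bottles in neighbouring gaps lie only 3 mm apart, too close for fingers.
- switch (a joint): Rotary switch on the mixer's control panel: 0 = off, grows turning clockwise seen from above, pi/2 (1.571) = on, at its stop. About 0.05 N m of friction; stays where it is left.
- switch_grip (a point): Grip point of the switch, on its vertical axis, 127 mm above the bench: a black bar grip 38 mm long, 14 mm wide and 32 mm high (its top 7 mm above this point). At joint value 0 the bar lies along the mixer's x; it turns with the switch.
- rack: Fixed tool rack: foot plate 100 x 360 mm, two posts at y = +-165 mm, cross bar 30 mm high centred 245 mm up. Origin on the bench under the bar's front face, which looks to -x (to the robot); z up. Four steel pegs, 6 mm in diameter, 50 mm long, 80 mm apart, start on that face 245 mm up and rise to the front, 55 degrees above level (0.57 to -x, 0.82 up).
- peg1 (a point): Middle of peg 1 of the rack, 25 mm from its root and from its tip, at y = 120 mm of the rack, 265 mm above the bench.
- peg2 (a point): Middle of peg 2 of the rack, 25 mm from its root and from its tip, at y = 40 mm of the rack, 265 mm above the bench.
- peg3 (a point): Middle of peg 3 of the rack, 25 mm from its root and from its tip, at y = -40 mm of the rack, 265 mm above the bench.
- peg4 (a point): Middle of peg 4 of the rack, 25 mm from its root and from its tip, at y = -120 mm of the rack, 265 mm above the bench.
- beaker: Bystander: glass beaker, 68 mm in diameter, 88 mm tall; origin at the centre of its base.
- wash_bottle: Bystander: white wash bottle with a bent spout, 64 mm in diameter, about 195 mm tall; origin at the centre of its base.
Things that resemble listed ones, but are neither listed nor needed, are in the scene too. What is shaped like the scoop3 but blue or turquoise is not meant. Leave any brown look-alike of the bottle2 alone.

How it is judged:
By the outcome, as a careful person would: the job done as asked, in the order asked, and still so for the second after the job is handed in, with the robot touching nothing.
Of bottle1, bottle2, bottle3 only 2 to 3 are there at a start; the rules pass over those that are not, and their reading is None.
Of scoop1, scoop2, scoop3 only 2 to 3 are there at a start; the rules pass over those that are not, and their reading is None.
At some moment in a run one of bottle1, bottle2, bottle3, scoop1, scoop2, scoop3 may be knocked a few centimetres aside while the robot is not near it.
It also fails if it takes over 210 s, if anything falls off the work surface, if the arm or the gripper's body presses on something with over 40 N, if the wrist force passes 120 N, or if a joint passes its speed limit or range.

## Working session

There is one attempt and no reset: what is moved stays moved. The work goes in short steps, Python scripts to look and compute and a tool call to move; the robot and the scene stay as the last step left them, time stands still between calls to the robot, and variables do not carry over. Pictures are saved under pics/ and viewed, at most 14 in all, crops included, and the job is handed in when it is done.

Besides the shell and the picture viewer there is one more tool, called after "Call:" as name(argument=value, ...) on one line, values as JSON. step_arm: Moves the arm, as the interface text tells. Shift numbers are shares of 0.5 m and turn numbers shares of 90 degrees, none past 1 either way. Its arguments: {"type":"object","properties":{"series":{"type":"string"},"force":{"type":"number"}},"required":["series"]}

```bash
ls; mkdir -p pics; python3 - <<'E'
from cell import r
import cv2, numpy as np
print(r.state())
for n in("scene","side"):
    im,d=r.read_camera(n); cv2.imwrite(f"pics/{n}0.png",im); np.save(f"pics/{n}0.npy",d)
    print(n,r.camera_info(n))
print(r.camera_info("wrist"))
E
```

```text
pics
{'time_s': 0.0, 'joint_pos': array([-1.39203329,  0.46838114, -0.01161995,  1.60359162,  0.00598682,
        1.07139382, -0.05630136]), 'qd': array([-0.00104268, -0.00080162,  0.00104975, -0.00037969, -0.0012671 ,
       -0.00019583, -0.00047276]), 'tau': array([-1.51288318e-04, -5.20582116e+01, -1.21191546e-02, -2.43766093e+01,
       -5.65247086e-02,  1.72798085e-02,  1.71414326e-04]), 'ee_pos': array([0.14289628, 0.63351576, 0.21365102]), 'tcp_rot': array([-3.13985650e+00,  1.02859694e-04,  2.91977318e+00]), 'wrist_force': array([ 0.2437416 ,  0.56919205, -0.07999261]), 'torque': array([ 0.00139504, -0.04278546, -0.00452975]), 'gripper_force': 0.0, 'finger_gap': 0.999796125735759}
scene {'vertical_fov': 43.78060904463111, 'cx': 321.0343343248597, 'cy': 240.35597759048434, 'distortion': array([-0.0458208,  0.       ,  0.       ,  0.       ,  0.       ]), 'cam_to_world': array([[-0.76671214,  0.49429399, -0.40966564,  1.17841271],
       [ 0.64188845,  0.57881996, -0.50293804,  0.7963663 ],
       [-0.0114766 , -0.64856834, -0.7610699 ,  1.37351036],
       [ 0.        ,  0.   
[... 214 characters left out ...]
, 'cam_to_world': array([[ 0.75691417, -0.40942019,  0.50936829, -0.27743654],
       [-0.65303207, -0.44391203,  0.6135888 , -0.963061  ],
       [-0.02510093, -0.79706789, -0.60336782,  1.14445151],
       [ 0.        ,  0.        ,  0.        ,  1.        ]])}
{'vertical_fov': 63.56789871023603, 'cx': 314.2718682542271, 'cy': 243.15570701682554, 'distortion': array([-0.03089978,  0.        ,  0.        ,  0.        ,  0.        ]), 'cam_to_world': array([[ 0.21950278,  0.93997847,  0.26126426,  0.06954648],
       [ 0.9756111 , -0.21114797, -0.05999595,  0.65160247],
       [-0.00122948,  0.26806159, -0.96340099,  0.38302413],
       [ 0.        ,  0.        ,  0.        ,  1.        ]])}
```

View pics/scene0.png

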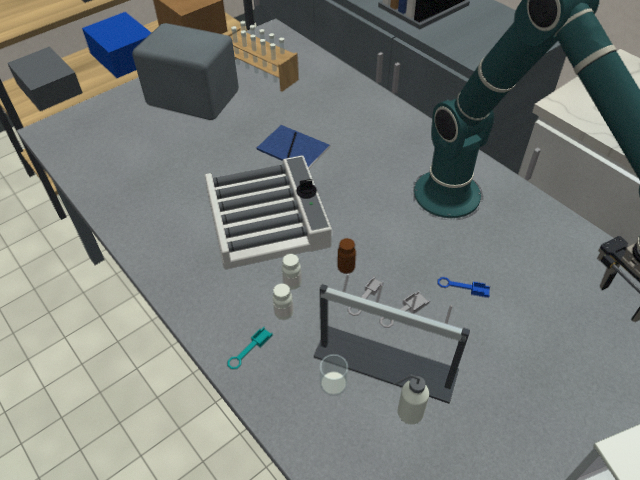

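View pics/side0.png

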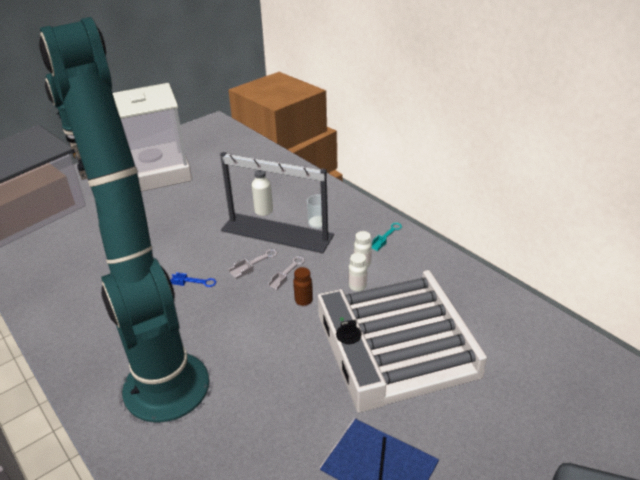

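Side picture: white bottles at (362,245) and (358,272). The brown look-alike at (303,287) is not wanted. Steel scoops are at (252,263) and (287,272). The blue scoop (195,280) and turquoise scoop (388,235) are not wanted. The wash bottle is at (261,195) and the beaker at (315,212); both stay. The mixer switch is at (348,332). Next I'll build a metric top view from both depth images.

```bash
cat > h.py <<'E'
import numpy as np, cv2
from cell import r
from scipy.spatial.transform import Rotation as R
def K(i): 
    f=240/np.tan(np.radians(i["vertical_fov"]/2)); return np.array([[f,0,i["cx"]],[0,f,i["cy"]],[0,0,1]])
def cloud(i,d):
    v,u=np.mgrid[0:480,0:640]; p=np.stack([u.ravel(),v.ravel()],1).astype(np.float64)
    n=cv2.undistortPoints(p[:,None],K(i),i["distortion"])[:,0]
    c=np.c_[n,np.ones(len(n))]*d.reshape(-1,1); T=i["cam_to_world"]
    w=c@T[:3,:3].T+T[:3,3]; w[d.ravel()==0]=np.nan; return w.reshape(480,640,3)
def topview(sets,x0,x1,y0,y1,res=.002,zmax=.4):
    """image rows: x decreasing downward; cols: y decreasing to the right"""
    H=int((x1-x0)/res);W=int((y1-y0)/res); im=np.zeros((H,W,3),np.uint8); z=np.full((H,W),-1.)
    for w,c in sets:
        w=w.reshape(-1,3);c=c.reshape(-1,3); m=np.isfinite(w).all(1)&(w[:,2]<zmax); w=w[m];c=c[m]
        a=((x1-w[:,0])/res).astype(int);b=((y1-w[:,1])/res).astype(int)
        m=(a>=0)&(a<H)&(b>=0)&(b<W)
        o=np.argsort(w[m,2]); im[a[m][o],b[m][o]]=c[m][o]; z[a[m][o],b[m][o]]=w[m,2][o]
    return im,z
E
python3 - <<'E'
from h import *
S=[]
for n in("scene","side"):
    i=r.camera_info(n);w=cloud(i,np.load(f"pics/{n}0.npy"));im=cv2.imread(f"pics/{n}0.png");S.append((w,im))
    for p in ([(291,268),(282,300),(373,288),(415,302),(307,188),(346,255),(333,375),(413,400)] if n=="scene" else [(362,245),(358,272),(252,263),(287,272),(348,332),(303,287),(261,195)]):
        print(n,p,w[p[1],p[0]].round(3))
for k,(s) in enumerate([[S[0]],[S[1]]]):
    im,z=topview(s,.2,1.0,-.5,.5,.0025); cv2.imwrite(f"pics/top{k}.png",im)
a=cv2.imread("pics/top0.png");b=cv2.imread("pics/top1.png")
cv2.imwrite("pics/topb.png",b)
E
```

```text
scene (291, 268) [ 0.616 -0.024  0.097]
scene (282, 300) [0.694 0.035 0.084]
scene (373, 288) [ 0.441  0.12  -0.   ]
scene (415, 302) [0.387 0.232 0.003]
scene (307, 188) [ 0.395 -0.227  0.107]
scene (346, 255) [0.465 0.03  0.083]
scene (333, 375) [0.706 0.255 0.005]
scene (413, 400) [0.647 0.463 0.114]
side (362, 245) [0.666 0.008 0.083]
side (358, 272) [ 0.583 -0.064  0.073]
side (252, 263) [0.421 0.228 0.017]
side (287, 272) [0.474 0.124 0.017]
side (348, 332) [ 0.388 -0.235  0.105]
side (303, 287) [ 0.432 -0.006  0.07 ]
side (261, 195) [0.603 0.423 0.086]
```

```bash
python3 - <<'E'
from h import *
S=[]
for n in("scene","side"):
    i=r.camera_info(n);S.append((cloud(i,np.load(f"pics/{n}0.npy")),cv2.imread(f"pics/{n}0.png")))
im,z=topview(S,.25,.9,-.45,.55,.002)  # 325x500
im=cv2.medianBlur(cv2.resize(im,None,fx=1.6,fy=1.6,interpolation=cv2.INTER_NEAREST),3)
cv2.imwrite("pics/topc.png",im)
W=np.concatenate([s[0].reshape(-1,3) for s in S]);C=np.concatenate([s[1].reshape(-1,3) for s in S]).astype(int)
ok=np.isfinite(W).all(1);W=W[ok];C=C[ok]
reg=lambda x0,x1,y0,y1,z0,z1:(W[:,0]>x0)&(W[:,0]<x1)&(W[:,1]>y0)&(W[:,1]<y1)&(W[:,2]>z0)&(W[:,2]<z1)
def circ(p,r0):
    from scipy.optimize import least_squares
    return least_squares(lambda c:np.hypot(*(p-c).T)-r0,p.mean(0),loss="soft_l1",f_scale=.002)
for nm,x,y in(("b1",.68,.02),("b2",.60,-.045)):
    p=W[reg(x-.06,x+.06,y-.06,y+.06,.02,.07)][:,:2]
    p=p[np.hypot(*(p-[x,y]).T)<.045]
    s=circ(p,.026);print(nm,s.x.round(4),len(p),np.median(abs(s.fun)).round(4))
    m=reg(x-.06,x+.06,y-.06,y+.06,.1,.12); q=W[m]; print(" top",q.mean(0).round(4),len(q))
print("table z",np.median(W[reg(.3,.9,-.4,.5,-.02,.02)],0))
# mixer housing rect
m=reg(.3,.8,-.5,-.05,.05,.095); pts=W[m]; print("mixer",len(pts))
rc=cv2.minAreaRect(pts[:,:2].astype(np.float32));print(rc)
m=reg(.3,.9,.0,.5,.235,.262); q=W[m];print("bar",len(q)); rc=cv2.minAreaRect(q[:,:2].astype(np.float32));print(rc, cv2.boxPoints(rc))
np.savez("pics/cl.npz",W=W,C=C)
E
```

```text
b1 [0.6818 0.0206] 342 0.0012
 top [0.6804 0.0203 0.1043] 284
b2 [ 0.601  -0.0443] 440 0.0013
 top [ 0.6012 -0.0436  0.1044] 284
table z [6.58519038e-01 1.49152126e-01 3.03223747e-04]
mixer 17805
((0.5269109010696411, -0.244427889585495), (0.43391451239585876, 0.32840684056282043), 65.53409576416016)
bar 2551
((0.582837700843811, 0.31614071130752563), (0.037736229598522186, 0.3463658392429352), 27.971546173095703) [[0.48494524 0.46024272]
 [0.6474022  0.15433915]
 [0.68073016 0.1720387 ]
 [0.5182732  0.4779423 ]]
```

View pics/topc.png

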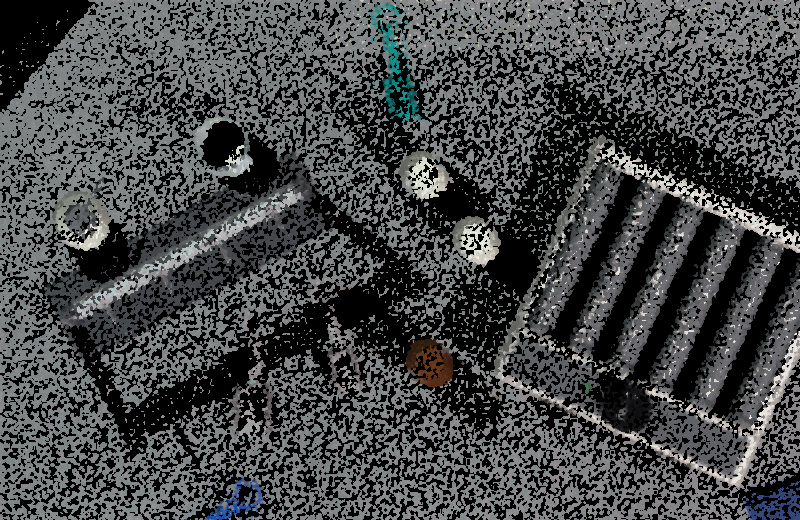

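Top view: bottles at px (425,175) and (477,240), brown bottle at (430,362), scoops near (255,390) and (345,345), rack bar from (75,315) to (300,190), mixer at right. Next I'll fit the mixer and rack poses.

```bash
cat >> h.py <<'E'
def rows(p0,rpy0,wps):
    """print shift shares and turn shares for world waypoints [(pos,rpy deg)]"""
    R0=R.from_euler("xyz",rpy0)
    for p,e in wps:
        s=R0.inv().apply(np.array(p)-p0)/.5; t=(R0.inv()*R.from_euler("xyz",e,degrees=True)).as_rotvec()/(np.pi/2)
        print(np.r_[s,t].round(3), "rows>=%.1f"%max(np.linalg.norm(s)*.5/.0625,np.degrees(np.linalg.norm(t)*np.pi/2)/10.7))
E
python3 - <<'E'
from h import *
from scipy.optimize import least_squares
W=np.load("pics/cl.npz")["W"]
ax=np.radians(-24.5)
def loc(W,p): 
    c,s=np.cos(p[2]),np.sin(p[2]); d=W[:,:2]-p[:2]; return np.c_[d@[c,s],d@[-s,c],W[:,2]]
p=np.array([.54,-.25,ax])
for it in range(4):
    L=loc(W,p); m=(abs(L[:,0])<.19)&(abs(L[:,1])<.185)&(L[:,2]>.03)&(L[:,2]<.1)
    Q=W[m]; L=L[m]; rect=[np.percentile(L[:,0],[.5,99.5]),np.percentile(L[:,1],[.5,99.5])]
    c=np.array([np.mean(rect[0]),np.mean(rect[1])]); cs,sn=np.cos(p[2]),np.sin(p[2])
    p[:2]+=[cs*c[0]-sn*c[1],sn*c[0]+cs*c[1]]
    L=loc(W,p); m=(L[:,0]>-.08)&(L[:,0]<.12)&(abs(L[:,1])<.155)&(L[:,2]>.072)&(L[:,2]<.095); Q=W[m]
    def f(q):
        l=loc(Q,[p[0]+q[0]*-np.sin(q[1]),p[1]+q[0]*np.cos(q[1]),q[1]]); k=np.clip(np.round((l[:,1]-.0275)/.055),-3,2)*.055+.0275
        return np.hypot(l[:,1]-k,l[:,2]-.07)-.015
    s=least_squares(f,[0,p[2]],loss="soft_l1",f_scale=.002); q=s.x
    p=np.array([p[0]-q[0]*np.sin(q[1]),p[1]+q[0]*np.cos(q[1]),q[1]])
    print("mixer",p.round(4),np.degrees(p[2]).round(2),[x.round(4) for x in rect],np.median(abs(s.fun)).round(4),len(Q))
L=loc(W,p); m=(L[:,0]<-.09)&(L[:,0]>-.17)&(abs(L[:,1])<.18)&(L[:,2]>.11)&(L[:,2]<.15); print("switch top",len(L[m]),L[m].mean(0).round(3),W[m].mean(0).round(3), np.ptp(L[m],axis=0).round(3))
for b in((.6813,.0205),(.601,-.044),(.4475,.0125)): print("bottle in mixer",loc(np.array([[*b,0]]),p)[0].round(3))
# rack front face from side camera
i=r.camera_info("side"); w=cloud(i,np.load("pics/side0.npy")).reshape(-1,3); w=w[np.isfinite(w).all(1)]
m=(abs(w[:,0]-.58)<.13)&(abs(w[:,1]-.31)<.2)&(w[:,2]>.233)&(w[:,2]<.252); q=w[m]
yaw=np.radians(28)
for it in range(6):
    n=np.array([np.cos(yaw),np.sin(yaw)]);t=np.array([-n[1],n[0]]); d=q[:,:2]@n; u=q[:,:2]@t
    d0=np.median(d) if it==0 else d0
    k=abs(d-d0)<.005 if it else abs(d-d0)<.02
    a,b=np.polyfit(u[k],d[k],1); yaw-=np.arctan(a); n=np.array([np.cos(yaw),np.sin(yaw)]); d0=np.median(q[k][:,:2]@n)
t=np.array([-n[1],n[0]])
Wb=W[(W[:,2]>.225)&(W[:,2]<.265)&(abs(W[:,:2]@n-d0)<.06)&(abs(W[:,0]-.58)<.2)]; ub=Wb[:,:2]@t
hh=np.percentile(ub,[.5,99.5]); print("rack yaw",np.degrees(yaw),"d0",d0,"u range",hh,k.sum(), "d range",np.percentile(Wb[:,:2]@n,[2,10,50,90,98]).round(4))
u0=hh.mean(); o=n*d0+t*u0; print("rack origin",o)
for j,y in enumerate((.12,.04,-.04,-.12)): print("peg",j+1,(np.r_[o+t*y,.265]+np.r_[-n*.025*.574,0]).round(4))
E
```

```text
mixer [ 0.5312 -0.2343 -0.428 ] -24.52 [array([-0.1776,  0.1485]), array([-0.1842,  0.1775])] 0.002 6372
mixer [ 0.5249 -0.2315 -0.428 ] -24.52 [array([-0.1769,  0.163 ]), array([-0.1836,  0.1804])] 0.0019 6388
mixer [ 0.521  -0.2297 -0.4284] -24.55 [array([-0.1785,  0.1699]), array([-0.1836,  0.1804])] 0.002 6431
mixer [ 0.5188 -0.2287 -0.4287] -24.56 [array([-0.1789,  0.1742]), array([-0.1836,  0.1805])] 0.002 6461
switch top 278 [-0.114 -0.056  0.126] [ 0.392 -0.232  0.126] [0.042 0.049 0.031]
bottle in mixer [0.044 0.294 0.   ]
bottle in mixer [-0.002  0.202  0.   ]
bottle in mixer [-0.165  0.19   0.   ]
rack yaw 28.50376867059026 d0 0.6588714093300134 u range [-0.17147954  0.17013873] 462 d range [0.6523 0.657  0.6703 0.6779 0.6795]
rack origin [0.57932672 0.31383521]
peg 1 [0.5095 0.4124 0.265 ]
peg 2 [0.5476 0.3421 0.265 ]
peg 3 [0.5858 0.2718 0.265 ]
peg 4 [0.624  0.2015 0.265 ]
```

Call:
step_arm(series="1 0 0 -0.2 0 0 0; 1 0 0 -0.4 0 0 0; 1 0 0 -0.5 0 0 0; 1 0 0 -0.5 0 0 0")

```text
time_s: 0.6
ee_pos: [0.1429, 0.6336, 0.4664]
tcp_rot: [-3.141, 0.0, 2.92]
wrist_force: [0.3, 1.2, -0.1]
finger_gap: 1.0
gripper_force: 0.0
```

```bash
python3 - <<'E'
from h import *
s=r.state(); 
rows(s["ee_pos"],s["tcp_rot"],[((.42,.25,.46),(180,0,85))])
E
```

```text
[-0.709 -0.626  0.013 -0.     0.     0.914] rows>=7.7
```

Call:
step_arm(series="1 -0.35 -0.31 0 0 0 0.45; 1 -0.35 -0.31 0 0 0 0.45; 1 -0.35 -0.31 0 0 0 0.45; 1 -0.35 -0.31 0 0 0 0.45; 1 -0.71 -0.63 0 0 0 0.91; 1 -0.71 -0.63 0 0 0 0.91; 1 -0.71 -0.63 0 0 0 0.91; 1 -0.71 -0.63 0 0 0 0.91; 1 -0.71 -0.63 0 0 0 0.91; 1 -0.71 -0.63 0 0 0 0.91")

```text
time_s: 1.85
ee_pos: [0.4195, 0.2493, 0.4643]
tcp_rot: [-3.141, -0.0, 1.492]
wrist_force: [0.0, 0.5, 0.1]
finger_gap: 0.998
gripper_force: 0.0
```

```bash
python3 - <<'E'
from h import *
s=r.state(); print(s["joint_pos"].round(3),s["ee_pos"],s["tcp_rot"])
rows(s["ee_pos"],s["tcp_rot"],[((.53,.04,.46),(180,0,5))])
E
```

```text
[-1.     0.009  0.404  1.631 -0.004  1.503 -0.675] [0.41946049 0.24926234 0.46434265] [-3.14092781e+00 -9.27379467e-05  1.49183987e+00]
[-0.4    0.253  0.008 -0.     0.     0.894] rows>=7.5
```

Call:
step_arm(series="1 -0.2 0.13 0 0 0 0.45; 1 -0.2 0.13 0 0 0 0.45; 1 -0.2 0.13 0 0 0 0.45; 1 -0.2 0.13 0 0 0 0.45; 1 -0.4 0.25 0 0 0 0.89; 1 -0.4 0.25 0 0 0 0.89; 1 -0.4 0.25 0 0 0 0.89; 1 -0.4 0.25 0 0 0 0.89; 1 -0.4 0.25 0 0 0 0.89; 1 -0.4 0.25 0 0 0 0.89; 1 -0.4 0.25 0 0 0 0.89")

```text
time_s: 3.22
ee_pos: [0.5284, 0.0399, 0.4645]
tcp_rot: [-3.142, 0.0, 0.095]
wrist_force: [-0.3, -1.3, -0.1]
finger_gap: 1.001
gripper_force: 0.0
```

```bash
python3 - <<'E'
from h import *
s=r.state(); print(s["joint_pos"].round(3),s["ee_pos"],s["tcp_rot"])
i=r.camera_info("wrist");im,d=r.read_camera("wrist"); cv2.imwrite("pics/w1.png",im); np.savez("pics/w1.npz",d=d,**i)
E
```

```text
[-0.762  0.1    0.698  1.557 -0.064  1.508 -1.538] [0.52844283 0.03985504 0.4645468 ] [-3.14152039e+00  2.65161437e-05  9.46910849e-02]
```

View pics/w1.png

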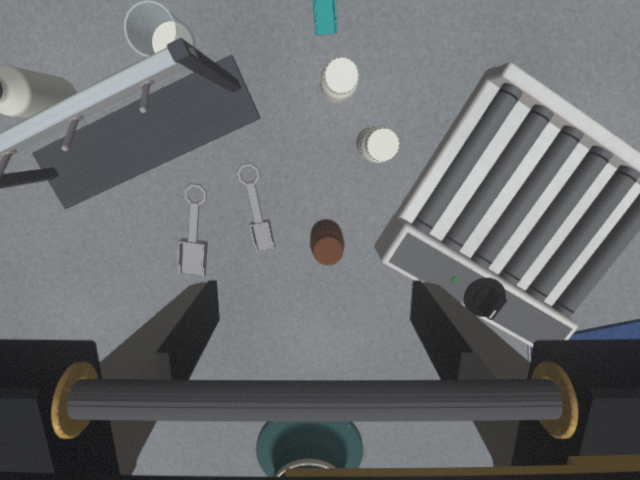

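Wrist picture: steel scoops with eyes at (195,195) and (249,175) and pans at (193,258) and (263,235). White bottle caps are at (342,77) and (381,145), the brown bottle at (327,243), the switch at (486,298), and the turquoise scoop at the top (325,15). So there are two bottles and two scoops; the close crop below checks that choice.

```bash
python3 - <<'E'
from h import *
im=cv2.imread("pics/w1.png"); a=cv2.resize(im[155:285,165:295],None,fx=4,fy=4,interpolation=cv2.INTER_CUBIC)
b=cv2.resize(im[45:175,315:415],(280,364)); c=np.zeros((520,800,3),np.uint8); c[:,:520]=a; c[:364,520:]=b; cv2.imwrite("pics/c1.png",c)
E
```

```text
(no output)
```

View pics/c1.png

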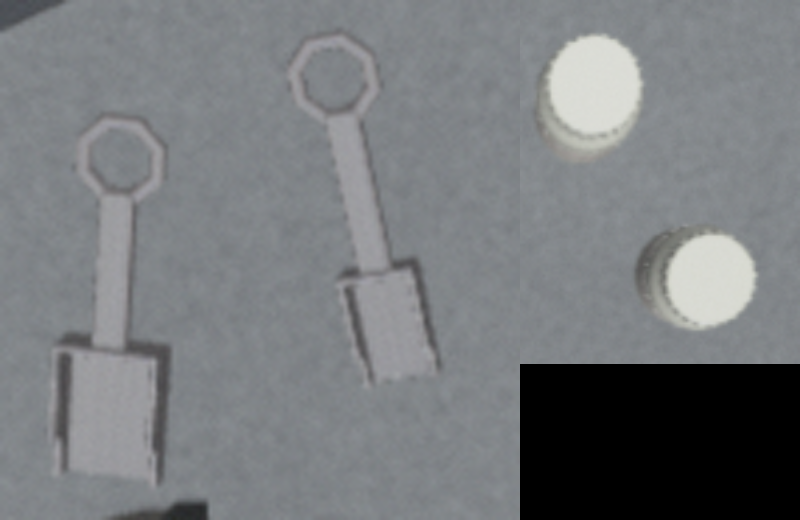

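```bash
python3 - <<'E'
from h import *
z=np.load("pics/w1.npz"); i={k:z[k] for k in z}; d=z["d"]
def ray(px,h):
    n=cv2.undistortPoints(np.array([[px]],float),K(i),i["distortion"])[0,0]; T=i["cam_to_world"]; v=T[:3,:3]@np.r_[n,1]; o=T[:3,3]; return o+v*(h-o[2])/v[2]
for nm,e,h,hh in(("A",(195.5,194),(192.5,241.5),.018),("B",(248.5,174.25),(258.25,222.5),.018)):
    E=ray(e,.017);H=ray(h,hh); a=np.arctan2(E[1]-H[1],E[0]-H[0]); u=np.array([np.cos(a),np.sin(a)])
    print(nm,"eye",E.round(4),"yaw",np.degrees(a).round(1),"len",np.linalg.norm(E-H).round(4),"(79 expected) origin",(E[:2]-u*.064).round(4))
for nm,p in(("b1",(342,76)),("b2",(381.5,145)),("brown",(327,250))): print(nm,ray(p,.105).round(4))
w=cloud(i,d); im=cv2.imread("pics/w1.png"); g=im.mean(2).ravel(); w=w.reshape(-1,3); ok=np.isfinite(w).all(1); w=w[ok]; g=g[ok]
p=np.array([.5188,-.2287,-.4287]); c,s=np.cos(p[2]),np.sin(p[2]); D=w[:,:2]-p[:2]; L=np.c_[D@[c,s],D@[-s,c],w[:,2]]
S0=np.load("pics/side0.npy"); ws=cloud(r.camera_info("side"),S0).reshape(-1,3); gs=cv2.imread("pics/side0.png").mean(2).ravel(); D=ws[:,:2]-p[:2]; Ls=np.c_[D@[c,s],D@[-s,c],ws[:,2]]
def prof(L,g,m,ax,bins):
    for b0 in bins:
        k=m&(L[:,ax]>=b0)&(L[:,ax]<b0+.004)
        if k.sum()>3: print("%.3f z%.3f g%d n%d"%(b0,np.median(L[k,2]),np.median(g[k]),k.sum()),end="; ")
    print()
print("wrist x lo, hi"); m=(L[:,1]>-.03)&(L[:,1]<.14)
prof(L,g,m,0,np.arange(-.19,-.08,.004)); prof(L,g,m,0,np.arange(.11,.19,.004))
print("side x"); m=abs(Ls[:,1])<.14
prof(Ls,gs,m,0,np.arange(-.19,-.08,.004)); prof(Ls,gs,m,0,np.arange(.11,.19,.004))
print("wrist y hi"); prof(L,g,abs(L[:,0])<.1,1,np.arange(.13,.19,.004)); print("side y lo"); prof(Ls,gs,abs(Ls[:,0])<.1,1,np.arange(-.19,-.13,.004)); print("side y hi"); prof(Ls,gs,abs(Ls[:,0])<.1,1,np.arange(.13,.19,.004))
E
```

```text
A eye [0.4968 0.2292 0.017 ] yaw -2.5 len 0.0793 (79 expected) origin [0.4329 0.232 ]
B eye [0.536  0.1461 0.017 ] yaw 14.7 len 0.0787 (79 expected) origin [0.4741 0.1299]
b1 [0.6808 0.0202 0.105 ]
b2 [ 0.6009 -0.0416  0.105 ]
brown [0.4495 0.0154 0.105 ]
wrist x lo, hi
-0.190 z-0.001 g134 n169; -0.186 z-0.001 g134 n171; -0.182 z-0.001 g133 n158; -0.178 z-0.001 g133 n170; -0.174 z-0.001 g134 n160; -0.170 z-0.001 g133 n157; -0.166 z-0.001 g133 n161; -0.162 z-0.001 g133 n79; -0.158 z-0.001 g133 n67; -0.154 z-0.001 g135 n55; -0.150 z-0.000 g133 n45; -0.146 z0.083 g153 n124; -0.142 z0.087 g154 n179; -0.138 z0.089 g111 n235; -0.134 z0.089 g107 n297; -0.130 z0.089 g107 n317; -0.126 z0.089 g107 n328; -0.122 z0.089 g107 n317; -0.118 z0.089 g107 n326; -0.114 z0.089 g107 n323; -0.110 z0.089 g107 n327; -0.106 z0.089 g107 n325; -0.102 z0.089 g107 n337; -0.098 z0.089 g107 n330; -0.094 z0.089 g107 n338; -0.090 z0.088 g113 n333; -0.086 z0.088 g189 n322; -0.082 z0.087 g169 n337; 
0.110 z0.045 g112 n392; 0.114 z0.055 g110 n400; 0.118 z0.067 g110 n383; 0.122 z0.046 g110 n400; 0.126 z0.045 g110 n384; 0
[... 1639 characters left out ...]
158 z-0.001 g134 n311; 0.162 z-0.001 g134 n287; 0.166 z-0.001 g134 n259; 0.170 z-0.001 g134 n247; 0.174 z-0.001 g135 n243; 0.178 z-0.001 g135 n237; 0.182 z-0.000 g135 n273; 0.186 z-0.000 g135 n292; 
side y lo
-0.190 z0.085 g106 n82; -0.186 z0.083 g153 n66; -0.182 z0.087 g175 n21; -0.178 z0.088 g151 n15; -0.174 z0.089 g120 n10; -0.170 z0.090 g115 n12; -0.166 z0.088 g176 n14; -0.162 z0.088 g142 n15; -0.158 z0.073 g98 n66; -0.154 z0.071 g98 n306; -0.150 z0.077 g111 n297; -0.146 z0.081 g113 n216; -0.142 z0.081 g114 n205; -0.138 z0.084 g99 n105; -0.134 z0.083 g107 n85; 
side y hi
0.170 z0.047 g162 n33; 0.174 z0.035 g167 n124; 0.178 z0.048 g183 n147; 0.182 z0.047 g175 n148; 0.186 z0.044 g197 n102;
```

```bash
cat >> h.py <<'E'
MX=np.array([.5082,-.2843]); MY=np.radians(-24.55)
def mix(x,y): c,s=np.cos(MY),np.sin(MY); return MX+[c*x-s*y,s*x+c*y]
def bottle_tcp(ax,a,zg=.05,e=.006,t=45):
    """TCP pose for bottle standing at ax gripped at height zg, approach azimuth a deg, t below horizontal"""
    t=np.radians(t); o=np.array([np.cos(np.radians(a)),np.sin(np.radians(a))]); z=np.r_[o*np.cos(t),-np.sin(t)]
    return np.r_[ax,zg]+e*z, z
E
python3 - <<'E'
from h import *
i=r.camera_info("wrist")
# check mixer model by projecting to w1
q=np.load("pics/w1.npz"); T=np.linalg.inv(q["cam_to_world"])
pts=[np.r_[mix(x,y),h] for x,y,h in((-.1625,.1675,.09),(-.1625,-.1675,.09),(.1625,.1675,.089),(-.1285,0,.134))]
print(cv2.projectPoints(np.array(pts),cv2.Rodrigues(T[:3,:3])[0],T[:3,3],K(q),q["distortion"])[0][:,0].round(0))
s=r.state(); p,z=bottle_tcp([.601,-.043],-35); print(p,mix(.02,.055),mix(.02,-.055))
rows(s["ee_pos"],s["tcp_rot"],[(p-.11*z,(180,-45,-35)),(p,(180,-45,-35)),(p+[0,0,.2],(180,-45,-35))])
E
```

```text
[[379. 265.]
 [553. 363.]
 [512.  60.]
 [496. 311.]]
[ 0.60447537 -0.04543348  0.04575736] [ 0.54924378 -0.2425818 ] [ 0.50354019 -0.34263769]
[ 0.017  0.083  0.682 -0.176  0.479  0.425] rows>=5.6
[ 0.135  0.184  0.838 -0.176  0.479  0.425] rows>=6.9
[ 0.135  0.184  0.438 -0.176  0.479  0.425] rows>=5.6
```

Call:
step_arm(series="0.82 0.01 0.05 0.4 -0.1 0.28 0.25; 0.82 0.01 0.05 0.4 -0.1 0.28 0.25; 0.82 0.01 0.05 0.4 -0.1 0.28 0.25; 0.82 0.017 0.083 0.682 -0.176 0.479 0.425; 0.82 0.017 0.083 0.682 -0.176 0.479 0.425; 0.82 0.017 0.083 0.682 -0.176 0.479 0.425; 0.82 0.017 0.083 0.682 -0.176 0.479 0.425; 0.82 0.017 0.083 0.682 -0.176 0.479 0.425; 0.82 0.017 0.083 0.682 -0.176 0.479 0.425")

```text
time_s: 4.4
ee_pos: [0.5442, 0.0191, 0.1489]
tcp_rot: [3.092, -0.761, -0.602]
wrist_force: [0.4, 0.0, -0.0]
finger_gap: 0.819
gripper_force: 0.0
```

```bash
python3 - <<'E'
from h import *
s=r.state(); print(s["time_s"],s["joint_pos"].round(3),s["ee_pos"].round(4),np.degrees(s["tcp_rot"]).round(1))
i=r.camera_info("side"); im,d=r.read_camera("side"); w=cloud(i,d).reshape(-1,3)
for x,y in((.681,.0203),(.601,-.043)):
    q=w[(np.hypot(w[:,0]-x,w[:,1]-y)<.06)&(w[:,2]>.1)&(w[:,2]<.112)]; print(q.mean(0),len(q))
p,z=bottle_tcp([.601,-.043],-35)
rows(s["ee_pos"],s["tcp_rot"],[(p,(180,-45,-35)),(p+[0,0,.2],(180,-45,-35))])
E
```

```text
4.4 [-1.463  0.668  1.235  2.353  0.3    0.149 -2.921] [0.5442 0.0191 0.1489] [177.1 -43.6 -34.5]
[0.67639399 0.01726084 0.10418497] 105
[ 0.59785328 -0.04674061  0.10403635] 125
[-0.017  0.025  0.27   0.028  0.015  0.004] rows>=2.2
[ 0.258  0.039 -0.019  0.028  0.015  0.004] rows>=2.1
```

```bash
cat > kin.py <<'E'
import numpy as np, itertools
from scipy.spatial.transform import Rotation as R
from scipy.optimize import least_squares
Q=np.array([[-1.39203,.46838,-.01162,1.60359,.00599,1.07139,-.0563],[-1.,.009,.404,1.631,-.004,1.503,-.675],[-.762,.1,.698,1.557,-.064,1.508,-1.538],[-1.463,.668,1.235,2.353,.3,.149,-2.921]])
P=np.array([[.1429,.63352,.21365],[.41946,.24926,.46434],[.52844,.03986,.46455],[.5442,.0191,.1489]])
E=[R.from_euler("xyz",e) for e in([-3.13986,.0001,2.91977],[-3.14093,-.0001,1.49184],[-3.1415,0,.09469])]+[R.from_euler("xyz",[177.1,-43.6,-34.5],degrees=True)]
AX="zyzyzyz"
def chain(q,S,b):
    A=R.from_rotvec([0,0,b]); out=[A]
    for a,s,x in zip(AX,S,q): A=A*R.from_euler(a,s*x); out.append(A)
    return out
def fit():
    best=None
    for S in itertools.product([1,-1],repeat=7):
        if S[1]<0: continue
        M=[chain(q,S,0)[-1] for q in Q]
        def f(v): return np.concatenate([((R.from_rotvec([0,0,v[0]])*m*R.from_euler("xyz",v[1:4])).inv()*e).as_rotvec() for m,e in zip(M,E)])
        for b0,y0 in itertools.product((0,1.57,3.14,-1.57),repeat=2):
            s=least_squares(f,[b0,3.1,0,y0],max_nfev=30)
            if best is None or s.cost<best[0]-1e-9: best=(s.cost,S,s.x)
    return best
if __name__=="__main__":
    c,S,v=fit(); print(c,S,v.round(3))
    rows=[];rhs=[]
    for q,p in zip(Q,P):
        C=chain(q,S,v[0])
        rows.append(np.c_[[0,0,1],C[3].as_matrix()[:,[0,2]],C[5].as_matrix()[:,[0,2]],C[6].as_matrix()[:,[0,2]]]); rhs.append(p)
    A=np.vstack(rows);bb=np.hstack(rhs); x,res,rk,sv=np.linalg.lstsq(A,bb,rcond=None); print(x.round(4),res,rk,sv.round(3)); print((A@x-bb).round(4))
    np.savez("kin.npz",S=S,v=v,x=x)
E
python3 kin.py
```

```text
3.171844143697042e-07 (-1, 1, -1, 1, -1, 1, -1) [-1.000e-03  3.142e+00 -3.142e+00 -1.572e+00]
[ 0.3476  0.026   0.4465 -0.0278  0.4534 -0.0105  0.3257] [0.00258146] 7 [3.865 3.369 0.874 0.766 0.541 0.213 0.156]
[-0.0334  0.0029  0.0014 -0.0111  0.0292  0.0005 -0.0064  0.021  -0.0011
  0.0007  0.0003 -0.0008]
```

```bash
cat > kin2.py <<'E'
from kin import *
S=(-1,1,-1,1,-1,1,-1); V=np.array([-.001,np.pi,-np.pi,-1.5715])
LIM=np.array([[-2.53,2.53],[-.31,2.02],[-1.57,1.55],[.28,2.44],[-1.29,4.43],[.15,1.84],[-2.92,2.92]])
def J(q):
    C=[c.as_matrix() for c in chain(q,S,V[0])]
    return np.c_[[0,0,1],C[1][:,1],C[3],C[4][:,0],C[5][:,1:],C[6]]
Q1=list(Q);P1=list(P)
def calib(wt=.02):
    A=np.vstack([J(q) for q in Q1]);b=np.hstack(P1); x0=np.array([.365,0,0,0,.40,0,0,.39,0,0,.33]); n=len(x0)
    return x0+np.linalg.lstsq(np.vstack([A,wt*np.eye(n)]),np.r_[b-A@x0,np.zeros(n)],rcond=None)[0]
X=calib()
def fk(q): return J(q)@X, chain(q,S,V[0])[-1]*R.from_euler("xyz",V[1:4])
def ik(p,rpy,seeds=None,n=30,rng=np.random.default_rng(0)):
    T=R.from_euler("xyz",rpy,degrees=True); sol=[]
    def f(q):
        a,o=fk(q); return np.r_[(a-p)*10,(o.inv()*T).as_rotvec()*3, .002*(q-np.array([0,.5,0,1.5,0,1,0]))]
    seeds=[rng.uniform(LIM[:,0]*.6,LIM[:,1]*.6).clip(LIM[:,0]+.01,LIM[:,1]-.01) for _ in range(n)] if seeds is None else seeds
    for s in seeds:
        o=least_squares(f,np.clip(s,LIM[:,0]+1e-3,LIM[:,1]-1e-3),bounds=(LIM[:,0],LIM[:,1]),max_nfev=60); a,_=fk(o.x)
        e=np.linalg.norm(o.fun[:6])
        sol.append((e,o.x))
    return sol
if __name__=="__main__":
    print(X.round(4)); print(np.array([fk(q)[0]-p for q,p in zip(Q1,P1)]).round(4))
    for nm,p,e in(("pick b2 -35",(.6045,-.0454,.0458),(180,-45,-35)),("pick b2 0",(.6045,-.0454,.0458),(180,-45,0)),("pick b2 -20 flip",(.6045,-.0454,.0458),(0,225,160)),("place gap2",(.53,-.25,.096),(180,45,-24.5)),("place gap4",(.4875,-.335,.096),(180,45,-24.5)),("place gap2 flipped cam",(.53,-.25,.096),(180,-45,155.5)),("place4 flip",(.4875,-.335,.096),(180,-45,155.5))):
        s=[x for x in ik(np.array(p),e,n=12) if x[0]<.02]; s.sort(key=lambda t:abs(t[1][2])); print(nm,len(s),[x[1].round(2) for x in s[:2]])
E
python3 kin2.py
```

```text
[ 0.3051 -0.0279  0.005  -0.015   0.5144 -0.0039  0.0051  0.4667 -0.0014
  0.0051  0.3273]
[[-0.0002 -0.0001 -0.    ]
 [ 0.0001  0.0002 -0.0002]
 [-0.0001 -0.0003  0.0002]
 [ 0.0001  0.      0.    ]]
pick b2 -35 2 [array([-0.34,  0.6 ,  0.03,  2.26,  1.92,  0.63,  1.95]), array([-0.14,  0.61, -0.21,  2.24,  1.9 ,  0.74,  2.04])]
pick b2 0 9 [array([ 0.13,  0.57, -0.17,  2.37,  3.01,  0.59,  1.74]), array([ 0.13,  0.57, -0.17,  2.37,  3.01,  0.59,  1.74])]
pick b2 -20 flip 6 [array([-0.17,  0.58, -0.05,  2.34,  2.39,  0.62,  1.82]), array([-0.3 ,  0.58,  0.09,  2.35,  2.46,  0.58,  1.71])]
place gap2 9 [array([ 0.23,  0.99,  0.3 ,  1.22, -0.2 ,  1.76, -1.45]), array([ 0.19,  1.  ,  0.39,  1.22, -0.25,  1.76, -1.4 ])]
place gap4 6 [array([ 0.32,  1.  ,  0.35,  1.21, -0.14,  1.75, -1.32]), array([ 0.32,  1.  ,  0.35,  1.21, -0.15,  1.75, -1.32])]
place gap2 flipped cam 8 [array([ 0.41,  0.98, -0.03,  1.2 , -0.  ,  1.76,  1.53]), array([ 0.44,  0.98, -0.08,  1.19,  0.02,  1.76,  1.51])]
place4 flip 9 [array([ 0.52,  0.98, -0.01,  1.18,  0.07,  1.76,  1.64]), array([0.5 , 0.98, 0.03, 1.19, 0.04, 1.76, 1.66])]
```

```bash
cat > srch.py <<'E'
from kin2 import *
from h import bottle_tcp, mix
import sys
def sols(p,e,n=10):
    o=[]
    for er,q in ik(p,e,n=n):
        if er<.01 and all(np.abs(q-k).max()>.2 for k in o): o.append(q)
    return o
def place(t,capdir,cam,xy):  # returns tcp, rpy
    d=np.radians(-24.55+(0 if capdir>0 else 180)); o=np.array([np.cos(d),np.sin(d)]); z=np.r_[-np.sin(np.radians(t))*o,-np.cos(np.radians(t))]
    g=np.r_[xy-0.0025*o,.101]; rpy=(180,t,np.degrees(d)) if cam=="up" else (180,-t,np.degrees(d)+180)
    return g+.006*z,rpy
res=[]
for nm,ax,AZ in(("b2",[.601,-.043],(-45,-20,0,150,180,210)),("b1",[.681,.0203],(-8,5,20,150,180,210))):
    for t in(45,):
        for cam in("up","low"):
            P=[(a,sols(bottle_tcp(ax,a,t=t)[0],(180,-(90-t),a) if cam=="up" else (180,90-t,a+180))) for a in AZ]
            for cd in(1,-1):
                L=sols(*place(t,cd,cam,mix(.02,.055 if nm=="b2" else .055)))
                for a,ps in P:
                    b=min(((np.abs(x-y).max(),x,y) for x in ps for y in L),key=lambda k:k[0],default=None)
                    print(nm,t,cam,"cap",cd,a,len(ps),len(L),"" if b is None else (b[0].round(2),b[1].round(2),b[2].round(2)))
E
time python3 srch.py
```

```text
b2 45 up cap 1 -45 1 2 (np.float64(3.45), array([-0.35,  0.62, -0.01,  2.18,  1.64,  0.7 ,  2.06]), array([ 0.14,  1.02,  0.45,  1.2 , -0.3 ,  1.79, -1.39]))
b2 45 up cap 1 -20 1 2 (np.float64(3.22), array([-0.15,  0.58, -0.07,  2.33,  2.38,  0.63,  1.84]), array([ 0.14,  1.02,  0.45,  1.2 , -0.3 ,  1.79, -1.39]))
b2 45 up cap 1 0 2 2 (np.float64(2.44), array([ 1.13,  1.53, -1.53,  2.31,  2.33,  1.25, -2.9 ]), array([ 0.31,  0.99,  0.13,  1.18, -0.11,  1.77, -1.55]))
b2 45 up cap 1 150 1 2 (np.float64(2.5), array([ 0.32,  1.06, -0.32,  1.2 , -0.05,  1.63,  1.12]), array([ 0.14,  1.02,  0.45,  1.2 , -0.3 ,  1.79, -1.39]))
b2 45 up cap 1 180 2 2 (np.float64(2.76), array([ 0.22,  1.1 , -0.41,  1.12,  0.28,  1.77,  1.38]), array([ 0.14,  1.02,  0.45,  1.2 , -0.3 ,  1.79, -1.39]))
b2 45 up cap 1 210 2 2 (np.float64(3.22), array([-0.09,  1.01, -0.07,  1.25,  0.32,  1.64,  1.84]), array([ 0.14,  1.02,  0.45,  1.2 , -0.3 ,  1.79, -1.39]))
b2 45 up cap -1 -45 1 3 (np.float64(2.66), array([-0.35,  0.62, -0.01,  2.18,  1.64,  0.7 ,  2.06]), array([ 1.09,  0.64, -0.94,  2.32,  2.32,  0.66, -0.6 
[... 5309 characters left out ...]
5 low cap -1 5 2 2 (np.float64(2.35), array([ 0.62,  0.84, -0.88,  2.15,  2.41,  0.63, -0.47]), array([ 0.46,  0.44, -0.22,  2.36,  2.74,  0.47,  1.88]))
b1 45 low cap -1 20 2 2 (np.float64(1.74), array([ 0.9 ,  1.05, -1.13,  2.1 ,  2.28,  0.51,  0.14]), array([ 0.46,  0.44, -0.22,  2.36,  2.74,  0.47,  1.88]))
b1 45 low cap -1 150 1 2 (np.float64(3.78), array([-0.  ,  1.16,  0.17,  0.95, -0.44,  1.79, -1.9 ]), array([ 0.46,  0.44, -0.22,  2.36,  2.74,  0.47,  1.88]))
b1 45 low cap -1 180 0 2 
b1 45 low cap -1 210 2 2 (np.float64(3.0), array([-0.34,  1.19,  0.35,  0.92, -0.01,  1.79, -1.12]), array([ 0.46,  0.44, -0.22,  2.36,  2.74,  0.47,  1.88]))
real	0m19.765s
user	0m20.180s
sys	0m0.048s
```

```bash
cat > sim.py <<'E'
from kin2 import *
def jac(q):
    p,o=fk(q); Jm=np.zeros((6,7))
    for k in range(7):
        d=np.zeros(7); d[k]=1e-5; a,b=fk(q+d); Jm[:3,k]=(a-p)/1e-5; Jm[3:,k]=(b*o.inv()).as_rotvec()/1e-5
    return Jm,p,o
def go(q,wps,n=25):
    """follow straight lines to (pos,rpy deg) waypoints with min-norm steps; report limits"""
    q=np.array(q,float)
    for p1,e in wps:
        T=R.from_euler("xyz",e,degrees=True); _,p0,o0=jac(q); dv=(T*o0.inv()).as_rotvec()
        for k in range(1,n+1):
            for _ in range(2):
                Jm,p,o=jac(q); tp=p0+(np.array(p1)-p0)*k/n; to=R.from_rotvec(dv*k/n)*o0
                er=np.r_[tp-p,(to*o.inv()).as_rotvec()]; q=q+Jm.T@np.linalg.solve(Jm@Jm.T+1e-5*np.eye(6),er); q=np.clip(q,LIM[:,0],LIM[:,1])
        p,o=fk(q); print(q.round(2),"err mm",(1000*np.linalg.norm(p-p1)).round(1),"deg",np.degrees((T*o.inv()).magnitude()).round(1),"margin",np.minimum(q-LIM[:,0],LIM[:,1]-q).min().round(2))
    return q
E
cat > t.py <<'E'
from sim import *
from h import bottle_tcp,mix
from srch_place import place
print("validate"); go(Q[0],[((.1429,.6336,.4664),(180,0,167.3)),(P[1],(180,0,85.5)),(P[2],(180,0,5.4)),(P[3],(177.1,-43.6,-34.5))])
for a in(150,165,195):
  for cam in("low","up"):
    print(a,cam); e=(180,45,a+180) if cam=="low" else (180,-45,a)
    p,z=bottle_tcp([.681,.0203],a); pre=p-.1*z
    mid=[(.62,.0,.35),(180,20,0)] if cam=="low" else [(.55,.0,.45),(180,0,90)]
    pl,pe=place(45,1,cam,mix(.02,-.055))
    go(Q[2],[mid,(pre,e),(p,e),(p+[0,0,.15],e),(pl+[0,0,.15],pe),(pl,pe)])
E
sed -n '/^def place/,/^    return/p' srch.py > srch_place.py; sed -i '1i import numpy as np' srch_place.py; python3 t.py
```

```text
validate
[-1.41  0.35  0.01  1.22 -0.    1.58 -0.05] err mm 0.0 deg 0.0 margin 0.26
[-1.    0.01  0.41  1.63 -0.    1.5  -0.67] err mm 0.0 deg 0.0 margin 0.32
[-0.75  0.1   0.68  1.56 -0.06  1.51 -1.54] err mm 0.0 deg 0.0 margin 0.33
[-1.45  0.65  1.22  2.35  0.42  0.16 -2.92] err mm 0.4 deg 6.8 margin 0.0
150 low
[-0.46  0.61  0.71  1.26 -0.31  1.75 -1.35] err mm 0.0 deg 0.0 margin 0.09
[ 0.03  1.28  0.28  0.53 -0.55  1.84 -1.96] err mm 81.9 deg 14.3 margin 0.0
[-0.04  1.17  0.25  0.95 -0.5   1.8  -1.86] err mm 0.0 deg 0.0 margin 0.04
[ 0.03  1.01  0.1   0.9  -0.4   1.84 -2.  ] err mm 39.7 deg 7.0 margin 0.0
[ 0.03  1.45  1.55  0.88 -0.76  1.84 -2.92] err mm 193.0 deg 63.3 margin 0.0
[-0.02  1.64  1.55  1.07 -0.97  1.84 -2.92] err mm 133.9 deg 58.2 margin 0.0
150 up
[-0.59  0.15  0.61  1.54 -0.09  1.48  0.03] err mm 0.0 deg 0.0 margin 0.36
[ 0.05  1.28  0.23  0.53 -0.51  1.84  1.17] err mm 78.9 deg 13.8 margin 0.0
[-0.02  1.16  0.2   0.95 -0.47  1.79  1.26] err mm 0.0 deg 0.0 margin 0.05
[ 0.04  1.01  0.07  0.9  -0.38  1.84  1.13] err mm 38.7 deg 6.8 margin 0.0
[ 0.15  0.96  0.78  1
[... 1281 characters left out ...]
argin 0.0
[-0.28  1.09  0.43  0.77 -0.16  1.84 -1.25] err mm 81.3 deg 14.2 margin 0.0
[ 0.56  0.86 -0.1   1.05  0.11  1.84  1.61] err mm 57.8 deg 10.1 margin 0.0
[ 0.56  1.   -0.09  1.14  0.11  1.79  1.6 ] err mm 0.0 deg 0.0 margin 0.05
195 up
[-0.59  0.15  0.61  1.54 -0.09  1.48  0.03] err mm 0.0 deg 0.0 margin 0.36
[-0.17  1.41  0.33  0.28 -0.17  1.84  1.78] err mm 134.8 deg 22.9 margin 0.0
[-0.24  1.22  0.31  0.84 -0.12  1.84  1.83] err mm 11.9 deg 2.1 margin 0.0
[-0.25  1.08  0.36  0.77 -0.11  1.84  1.87] err mm 81.2 deg 14.2 margin 0.0
[ 0.62  1.42 -1.56  0.28  0.72  1.84  2.92] err mm 382.8 deg 83.4 margin 0.0
[ 0.78  1.58 -1.5   0.28  0.88  1.84  2.92] err mm 285.6 deg 95.7 margin 0.0
```

```bash
cat > s2.py <<'E'
from kin2 import *
from h import bottle_tcp,mix
from srch_place import place
from multiprocessing import Pool
mg=lambda q:np.minimum(q-LIM[:,0],LIM[:,1]-q).min()
def good(p,e,n=14):
    o=[]
    for er,q in ik(np.array(p),e,n=n,rng=np.random.default_rng(1)):
        if er<.01 and mg(q)>.06 and all(np.abs(q-k).max()>.15 for k in o): o.append(q)
    return o
def near(p,e,q):
    er,x=ik(np.array(p),e,seeds=[q])[0]; return x if er<.01 and mg(x)>.03 and np.abs(x-q).max()<.8 else None
def job(k):
    nm,ax,a,t,cam=k; p,z=bottle_tcp(ax,a,t=t); e=(180,-(90-t),a) if cam=="up" else (180,90-t,a+180); out=[]
    P=[(q,near(p+[0,0,.12],e,q)) for q in good(p,e)]; P=[x for x in P if x[1] is not None]
    if not P: return []
    for cd in(1,-1):
        pl,pe=place(t,cd,cam,mix(.02,0))
        L=[(q,near(pl+[0,0,.08],pe,q)) for q in good(pl,pe,20)]
        for q,h in L:
            if h is None: continue
            for pq,ph in P: out.append((np.abs(h-ph).max(),nm,a,t,cam,cd,pq,ph,h,q))
    return sorted(out,key=lambda x:x[0])[:1]
if __name__=="__main__":
    ks=[("b2",(.601,-.043),a,t,c) for a in(-75,-60,-45,-30,-15,130,150,170,190,210,230,250,270) for t in(30,37,45,52) for c in("up","low")]+[("b1",(.681,.0203),a,t,c) for a in(-10,0,90,110,130,150,170,190,210) for t in(30,37,45,52) for c in("up","low")]
    with Pool() as P: o=sum(P.map(job,ks,chunksize=1),[])
    for nm in("b1","b2"):
        for x in sorted([x for x in o if x[1]==nm],key=lambda x:x[0])[:9]: print(x[1:6],x[0].round(2),*[q.round(2).tolist() for q in x[6:]],sep="\n   " if x is o[0] else " ")
E
nproc; export OMP_NUM_THREADS=1; time timeout 570 python3 s2.py
```

```text
4
('b1', 110, 30, 'up', -1) 1.24 [0.56, 1.21, -0.6, 1.17, -0.32, 1.44, 0.64] [0.51, 1.03, -0.49, 1.2, -0.47, 1.55, 0.62] [1.1, 0.34, -0.74, 2.12, 0.76, 0.32, 0.92] [1.12, 0.54, -0.81, 2.15, 1.46, 0.35, 0.28]
('b1', 90, 30, 'up', -1) 1.31 [0.76, 1.17, -0.74, 1.45, -0.36, 1.06, 0.53] [0.71, 0.94, -0.64, 1.47, -0.55, 1.18, 0.52] [1.1, 0.34, -0.74, 2.12, 0.76, 0.32, 0.92] [1.12, 0.54, -0.81, 2.15, 1.46, 0.35, 0.28]
('b1', -10, 30, 'up', -1) 1.6 [-0.06, 0.77, -0.26, 2.25, 2.6, 1.01, 1.83] [0.38, 0.6, -0.78, 2.25, 2.36, 0.92, 2.27] [1.1, 0.34, -0.74, 2.12, 0.76, 0.32, 0.92] [1.12, 0.54, -0.81, 2.15, 1.46, 0.35, 0.28]
('b1', 90, 37, 'up', 1) 1.74 [0.76, 1.13, -0.78, 1.48, -0.23, 0.99, 0.41] [0.71, 0.91, -0.69, 1.48, -0.42, 1.12, 0.42] [0.17, 0.85, 0.5, 1.28, -0.25, 1.73, -1.32] [0.34, 0.9, 0.18, 1.29, -0.1, 1.6, -1.47]
('b1', 110, 37, 'up', 1) 1.92 [0.55, 1.15, -0.59, 1.23, -0.26, 1.35, 0.61] [0.5, 0.97, -0.48, 1.24, -0.41, 1.48, 0.6] [0.17, 0.85, 0.5, 1.28, -0.25, 1.73, -1.32] [0.34, 0.9, 0.18, 1.29, -0.1, 1.6, -1.47]
('b1', 0, 30, 'up', -1) 2.04 [0.12, 0.78, -0.34, 2.28, 2.87, 0.98, 1.87]
[... 1968 characters left out ...]
34, 0.9, 0.18, 1.29, -0.1, 1.6, -1.47]
('b2', -60, 30, 'up', -1) 1.52 [-0.25, 0.82, -0.29, 2.04, 1.54, 1.25, 1.91] [-0.41, 0.56, -0.09, 2.07, 1.35, 1.14, 2.15] [1.1, 0.34, -0.74, 2.12, 0.76, 0.32, 0.92] [1.12, 0.54, -0.81, 2.15, 1.46, 0.35, 0.28]
('b2', -60, 37, 'up', 1) 1.54 [-1.33, 1.37, 1.25, 2.15, -0.94, 0.35, -2.33] [-1.37, 1.14, 1.41, 2.14, -0.53, 0.43, -2.5] [0.17, 0.85, 0.5, 1.28, -0.25, 1.73, -1.32] [0.34, 0.9, 0.18, 1.29, -0.1, 1.6, -1.47]
('b2', 190, 52, 'up', -1) 2.1 [0.2, 1.02, -0.42, 1.25, 0.36, 1.63, 1.48] [0.1, 0.85, -0.24, 1.23, 0.22, 1.75, 1.59] [1.53, 0.68, -1.3, 2.35, 2.32, 0.66, -0.38] [1.29, 0.75, -1.0, 2.38, 2.62, 0.77, -0.67]
real	1m49.679s
user	7m10.321s
sys	0m0.111s
```

```bash
cat > t2.py <<'E'
from sim import *
from h import bottle_tcp,mix
from srch_place import place
q0=[-1.463,.668,1.235,2.353,.3,.149,-2.921]
t=37
for a in(120,130):
    p,z=bottle_tcp([.681,.0203],a,t=t); e=(180,-53,a); pre=p-.09*z
    pl,pe=place(t,1,"up",mix(.02,-.055)); 
    print(a,"place",pl.round(4),pe)
    print("to mids"); q=go(q0,[((.53,.04,.35),(180,0,5)),((.6,-.05,.35),(180,-15,70)),((.7,-.08,.25),(180,-35,a))])
    print("pick"); q=go(q,[(pre,e),(p,e),(p+[0,0,.13],e)])
    print("to place"); go(q,[((.62,-.12,.2),(180,-10,60)),(pl+[0,0,.08],pe),(pl,pe)])
    
E
python3 t2.py
```

```text
120 place [ 0.498  -0.3401  0.0962] (180, 37, np.float64(-24.55))
to mids
[-1.    0.19  1.    1.77 -0.17  1.27 -1.43] err mm 0.0 deg 0.0 margin 0.5
[-0.47  0.31  0.81  1.66 -0.5   1.29  0.11] err mm 0.0 deg 0.0 margin 0.55
[ 0.01  0.86  0.5   1.08 -0.71  1.8   1.  ] err mm 0.0 deg 0.0 margin 0.04
pick
[ 0.12  1.16  0.33  0.95 -0.85  1.84  1.01] err mm 7.5 deg 1.3 margin 0.0
[ 0.05  1.13  0.3   1.16 -0.86  1.7   1.07] err mm 0.0 deg 0.0 margin 0.14
[ 0.04  0.97  0.32  1.16 -0.84  1.82  0.98] err mm 0.0 deg 0.0 margin 0.02
to place
[-0.37  0.53  0.81  1.77 -0.64  1.06  0.18] err mm 0.0 deg 0.0 margin 0.65
[-0.02  1.09  1.12  1.29 -0.58  1.84 -0.92] err mm 1.4 deg 0.2 margin 0.0
[-0.02  1.17  1.07  1.32 -0.63  1.75 -0.92] err mm 0.0 deg 0.0 margin 0.09
130 place [ 0.498  -0.3401  0.0962] (180, 37, np.float64(-24.55))
to mids
[-1.    0.19  1.    1.77 -0.17  1.27 -1.43] err mm 0.0 deg 0.0 margin 0.5
[-0.47  0.31  0.81  1.66 -0.5   1.29  0.11] err mm 0.0 deg 0.0 margin 0.55
[ 0.01  0.9   0.47  1.   -0.64  1.84  1.11] err mm 10.9 deg 1.9 margin 0.0
pick
[ 0.19  1.23  0.08  0.74 -0.61  1.84  0.95] err mm 33.7 deg 5.9 margin 0.0
[ 0.14  1.16  0.05  1.02 -0.59  1.74  1.02] err mm 0.0 deg 0.0 margin 0.1
[ 0.15  1.01  0.04  1.02 -0.59  1.84  0.93] err mm 6.9 deg 1.2 margin 0.0
to place
[-0.13  0.45  0.47  1.75 -0.44  0.99  0.01] err mm 0.0 deg 0.0 margin 0.69
[ 0.07  0.97  0.86  1.28 -0.42  1.78 -1.07] err mm 0.0 deg 0.0 margin 0.06
[ 0.08  1.05  0.83  1.31 -0.46  1.67 -1.07] err mm 0.0 deg 0.0 margin 0.17
```

```bash
python3 - <<'E'
from h import *
s=r.state(); e=s["tcp_rot"]
rows(s["ee_pos"],e,[((.53,.04,.35),(180,0,5))])
print("second"); rows(np.array([.53,.04,.35]),np.radians([180,0,5]),[((.6,-.05,.35),(180,-15,70))])
E
```

```text
[ 0.242 -0.004 -0.325  0.194 -0.454 -0.431] rows>=5.5
second
[ 0.124  0.192  0.     0.095  0.148 -0.718] rows>=6.2
```

Call:
step_arm(series="0.82 0.24 0 -0.32 0.19 -0.45 -0.43; 0.82 0.24 0 -0.32 0.19 -0.45 -0.43; 0.82 0.24 0 -0.32 0.19 -0.45 -0.43; 0.82 0.24 0 -0.32 0.19 -0.45 -0.43; 0.82 0.24 0 -0.32 0.19 -0.45 -0.43; 0.82 0.24 0 -0.32 0.19 -0.45 -0.43; 0.82 0.24 0 -0.32 0.19 -0.45 -0.43")

```text
time_s: 5.32
ee_pos: [0.5058, 0.0368, 0.3582]
tcp_rot: [3.137, -0.028, 0.089]
wrist_force: [0.6, -0.0, -0.8]
finger_gap: 0.817
gripper_force: 0.0
```

```bash
python3 - <<'E'
from h import *
s=r.state(); e=s["tcp_rot"]; print(s["joint_pos"].round(2),s["ee_pos"],np.degrees(e))
rows(s["ee_pos"],e,[((.6,-.06,.33),(180,-15,70)),((.69,-.09,.24),(180,-35,90))])
E
```

```text
[-1.87 -0.31  1.54  1.83  0.33  1.3  -1.9 ] [0.5058056  0.03677255 0.35818215] [179.76521717  -1.60531626   5.0757543 ]
[ 0.169  0.209  0.062  0.107  0.134 -0.715] rows>=6.2
[ 0.338  0.284  0.247  0.302  0.302 -0.906] rows>=8.4
```

```bash
cat > t3.py <<'E'
from sim import *
import sys
q0=[-1.87,-.31,1.54,1.83,.33,1.3,-1.9]
c=[((.506,.037,.36),(180,0,5))]
for nm,w in {"up yaw60":[((.5,.0,.4),(180,0,60)),((.6,-.05,.35),(180,-15,70)),((.69,-.08,.22),(180,-40,110))],
 "right first":[((.45,-.3,.35),(180,0,60)),((.6,-.05,.35),(180,-15,80)),((.69,-.08,.22),(180,-40,110))],
 "out far":[((.75,.0,.3),(180,0,60)),((.69,-.08,.22),(180,-40,110))],
 "yaw120 then":[((.5,.0,.4),(180,0,90)),((.5,.0,.4),(180,0,150)),((.6,-.05,.35),(180,-15,120)),((.69,-.08,.22),(180,-40,110))],
 "tilt fwd":[((.6,.0,.45),(180,-40,40)),((.6,0,.4),(180,0,90)),((.69,-.08,.22),(180,-40,110))],
 "tilt in":[((.5,.0,.4),(180,20,40)),((.6,0,.4),(180,0,90)),((.69,-.08,.22),(180,-40,110))],
 }.items(): print(nm); go(q0,w)
E
python3 t3.py
```

```text
up yaw60
[-1.76 -0.31  1.46  1.75  0.33  1.43 -0.88] err mm 2.2 deg 1.0 margin 0.0
[-1.91 -0.31  1.55  1.73  0.29  1.22 -0.53] err mm 140.2 deg 16.6 margin 0.0
[-0.12  0.96  0.86  1.22 -1.04  1.84  1.07] err mm 13.1 deg 2.3 margin 0.0
right first
[-1.42 -0.31  1.55  1.76  0.44  1.36 -0.36] err mm 77.0 deg 9.8 margin 0.0
[-1.76 -0.31  1.55  1.77  0.25  1.24 -0.36] err mm 83.4 deg 11.1 margin 0.0
[-0.14  0.97  0.9   1.22 -1.06  1.84  1.08] err mm 20.1 deg 3.5 margin 0.0
out far
[-2.22 -0.31  1.55  1.62  0.69  1.38 -1.15] err mm 259.3 deg 23.7 margin 0.0
[ 0.49  0.85 -0.34  1.15 -0.33  1.57  0.62] err mm 0.0 deg 0.0 margin 0.27
yaw120 then
[-1.76 -0.31  1.45  1.75  0.34  1.44 -0.36] err mm 3.4 deg 1.4 margin 0.0
[-1.76 -0.31  1.46  1.75  0.33  1.43  0.69] err mm 2.6 deg 1.1 margin 0.0
[ 0.63  0.49 -0.72  1.4   0.09  1.48  0.46] err mm 0.0 deg 0.0 margin 0.36
[ 0.65  0.93 -0.68  1.13 -0.09  1.55  0.46] err mm 0.0 deg 0.0 margin 0.29
tilt fwd
[-1.31 -0.31  1.26  1.89 -0.11  0.83 -0.79] err mm 15.5 deg 4.3 margin 0.0
[-2.1  -0.31  1.55  1.6   0.48  1.49 -0.44] err mm 115.2 deg 12.8 margin 0.0
[-0.02  0.89  0.63  1.21 -0.9   1.79  0.99] err mm 0.0 deg 0.0 margin 0.05
tilt in
[-2.26 -0.31  1.55  1.63  0.54  1.81 -1.44] err mm 119.4 deg 15.0 margin 0.0
[-2.18 -0.31  1.55  1.57  0.51  1.5  -0.45] err mm 148.2 deg 16.2 margin 0.0
[ 0.3   0.82  0.01  1.17 -0.54  1.62  0.76] err mm 0.0 deg 0.0 margin 0.22
```

```bash
cat > sim.py <<'E'
from kin2 import *
def jac(q):
    C=chain(q,S,V[0]); o=C[-1]*R.from_euler("xyz",V[1:4]); p=J(q)@X
    M=[c.as_matrix() for c in C]
    # joint axis origins: z joints share line; accumulate positions
    e=1e-5; Jm=np.zeros((6,7))
    ax=[M[0][:,2],M[1][:,1],M[2][:,2],M[3][:,1],M[4][:,2],M[5][:,1],M[6][:,2]]
    for k in range(7):
        d=q.copy(); d[k]+=e; Jm[:3,k]=(J(d)@X-p)/e; Jm[3:,k]=S[k]*ax[k]
    return Jm,p,o
def go(q,wps,n=20,verb=True):
    q=np.array(q,float); bad=0
    for p1,e in wps:
        T=R.from_euler("xyz",e,degrees=True); _,p0,o0=jac(q); dv=(T*o0.inv()).as_rotvec()
        for k in range(1,n+1):
            Jm,p,o=jac(q); tp=p0+(np.array(p1)-p0)*k/n; to=R.from_rotvec(dv*k/n)*o0
            er=np.r_[tp-p,(to*o.inv()).as_rotvec()]; act=np.ones(7,bool)
            for _ in range(4):
                Ja=Jm[:,act]; dq=np.zeros(7); dq[act]=Ja.T@np.linalg.solve(Ja@Ja.T+1e-4*np.eye(6),er)
                v=act&((q+dq<LIM[:,0])|(q+dq>LIM[:,1]))
                if not v.any(): break
                act&=~v
            q=np.clip(q+dq,LIM[:,0],LIM[:,1])
        p,o=fk(q); em=np.linalg.norm(p-p1); ed=(T*o.inv()).magnitude(); bad+=em*10+ed*3
        if verb: print(q.round(2),"err mm",(1000*em).round(1),"deg",np.degrees(ed).round(1),"margin",np.minimum(q-LIM[:,0],LIM[:,1]-q).min().round(2))
    return q if verb else (q,bad)
E
cat > t4.py <<'E'
from sim import *
from multiprocessing import Pool
q0=[-1.87,-.31,1.54,1.83,.33,1.3,-1.9]; G=np.array([.4,.8,-.3,1.2,-.3,1.55,.7]); F=((.66,-.06,.3),(180,-20,100))
def run(seed):
    g=np.random.default_rng(seed); best=(9,)
    for _ in range(60):
        w=[((g.uniform(.42,.7),g.uniform(-.35,.3),g.uniform(.33,.5)),(180+g.uniform(-25,25),g.uniform(-30,25),g.uniform(-40,150))) for _ in range(g.integers(1,3))]
        q,b=go(q0,w+[F],n=12,verb=False); c=b*2+abs(q[2]+.3)+.5*(abs(q[0]-.4))
        if c<best[0]: best=(c,[(np.round(p,2).tolist(),np.round(e).tolist()) for p,e in w],q.round(2).tolist(),b)
    return best
if __name__=="__main__":
    with Pool(4) as P: o=P.map(run,range(16),chunksize=1)
    for b in sorted(o,key=lambda x:x[0])[:4]: print(*b)
E
export OMP_NUM_THREADS=1; time python3 t4.py
```

```text
0.3558625332065917 [([0.44, -0.23, 0.41], [157.0, -29.0, 86.0]), ([0.45, -0.08, 0.49], [160.0, -8.0, -3.0])] [0.31, 0.52, -0.17, 1.39, -0.26, 1.37, 0.4] 0.0884682369674118
0.39382570257671234 [([0.42, -0.05, 0.46], [187.0, -23.0, 0.0])] [0.34, 0.52, -0.21, 1.38, -0.23, 1.37, 0.38] 0.1350489651728915
0.4533815719502271 [([0.44, 0.21, 0.48], [203.0, -23.0, -18.0]), ([0.67, -0.09, 0.38], [174.0, 6.0, -9.0])] [0.27, 0.51, -0.1, 1.39, -0.29, 1.37, 0.42] 0.09544776762997828
0.5631474767225155 [([0.43, -0.09, 0.47], [157.0, 6.0, 91.0])] [0.23, 0.51, -0.05, 1.39, -0.31, 1.38, 0.44] 0.11629056971173643
real	0m6.951s
user	0m26.355s
sys	0m0.072s
```

```bash
python3 - <<'E'
from h import *
s=r.state(); rows(s["ee_pos"],s["tcp_rot"],[((.42,-.05,.46),(187,-23,0))])
E
```

```text
[-0.181  0.159 -0.208  0.067  0.241  0.041] rows>=2.5
```

Call:
step_arm(series="0.82 -0.09 0.08 -0.1 0.03 0.12 0.02; 0.82 -0.18 0.16 -0.21 0.07 0.24 0.04; 0.82 -0.18 0.16 -0.21 0.07 0.24 0.04; 0.82 -0.18 0.16 -0.21 0.07 0.24 0.04; 0.82 -0.18 0.16 -0.21 0.07 0.24 0.04")

```text
time_s: 5.95
ee_pos: [0.4569, -0.0235, 0.428]
tcp_rot: [-3.01, -0.28, 0.022]
wrist_force: [0.1, -0.7, -0.3]
finger_gap: 0.82
gripper_force: 0.0
```

```bash
cat > t5.py <<'E'
import t4; from t4 import *; from h import r
s=r.state(); print(s["joint_pos"].round(3),s["ee_pos"].round(4),np.degrees(s["tcp_rot"]).round(1))
t4.q0=s["joint_pos"]
if __name__=="__main__":
    go(t4.q0,[F])
    with Pool(4) as P: o=P.map(run,range(16),chunksize=1)
    for b in sorted(o,key=lambda x:x[0])[:3]: print(*b)
E
OMP_NUM_THREADS=1 python3 t5.py
```

```text
[-0.737 -0.308  0.648  1.946  0.076  1.156 -1.636] [ 0.4569 -0.0235  0.428 ] [-172.5  -16.     1.2]
[-0.34  0.62  0.87  1.44 -0.74  1.54  0.77] err mm 0.4 deg 0.1 margin 0.3
0.10738201714356313 [([0.63, -0.17, 0.41], [204.0, 23.0, 98.0]), ([0.57, -0.17, 0.36], [203.0, -2.0, -18.0])] [0.39, 0.53, -0.3, 1.37, -0.19, 1.37, 0.35] 0.05013732727720256
0.2362196705576136 [([0.52, 0.03, 0.37], [195.0, -16.0, 88.0]), ([0.44, -0.19, 0.39], [164.0, -16.0, -2.0])] [0.35, 0.52, -0.23, 1.38, -0.23, 1.37, 0.38] 0.07051491707549028
0.2931586270652624 [([0.66, 0.12, 0.43], [173.0, -10.0, 138.0]), ([0.61, 0.07, 0.41], [192.0, 24.0, -6.0])] [0.49, 0.55, -0.45, 1.37, -0.11, 1.36, 0.29] 0.051853739379639385
```

```bash
python3 - <<'E'
from h import *
s=r.state(); rows(s["ee_pos"],s["tcp_rot"],[((.6,-.05,.33),(180,-10,70))])
E
```

```text
[ 0.22   0.094  0.257  0.098 -0.107 -0.738] rows>=6.3
```

Call:
step_arm(series="0.82 0.11 0.05 0.13 0.05 -0.05 -0.37; 0.82 0.11 0.05 0.13 0.05 -0.05 -0.37; 0.82 0.11 0.05 0.13 0.05 -0.05 -0.37; 0.82 0.22 0.09 0.26 0.1 -0.11 -0.74; 0.82 0.22 0.09 0.26 0.1 -0.11 -0.74; 0.82 0.22 0.09 0.26 0.1 -0.11 -0.74; 0.82 0.22 0.09 0.26 0.1 -0.11 -0.74; 0.82 0.22 0.09 0.26 0.1 -0.11 -0.74")

```text
time_s: 6.95
ee_pos: [0.6007, -0.0473, 0.3283]
tcp_rot: [-3.137, -0.171, 1.23]
wrist_force: [-0.4, -0.0, -0.1]
finger_gap: 0.824
gripper_force: 0.0
```

```bash
cat > t6.py <<'E'
from sim import *; from h import *; from srch_place import place
s=r.state(); q0=s["joint_pos"]; print(q0.round(3),s["ee_pos"].round(4),np.degrees(s["tcp_rot"]).round(1))
i=r.camera_info("side"); im,d=r.read_camera("side"); w=cloud(i,d).reshape(-1,3)
for x,y in((.681,.0203),(.601,-.043)):
    k=w[(np.hypot(w[:,0]-x,w[:,1]-y)<.06)&(w[:,2]>.1)&(w[:,2]<.112)]; print("bottle top",k.mean(0).round(4),len(k))
t=37; a=120
p,z=bottle_tcp([.681,.0203],a,t=t); e=(180,-53,a); pre=p-.075*z; m1=((.69,-.07,.24),(180,-30,100))
pl,pe=place(t,1,"up",mix(.02,-.055))
q=go(q0,[m1,(pre,e),(p,e),(p+[0,0,.1],e)]); print("place"); go(q,[((.62,-.12,.2),(180,-10,60)),(pl+[0,0,.08],pe),(pl,pe)])
print("rows"); rows(s["ee_pos"],s["tcp_rot"],[m1,(pre,e),(p,e)])
E
python3 t6.py
```

```text
[-0.607  0.37   0.956  1.664 -0.491  1.293  0.12 ] [ 0.6007 -0.0473  0.3283] [-179.7   -9.8   70.5]
bottle top [0.6781 0.0185 0.104 ] 106
bottle top [ 0.5971 -0.0468  0.1043] 129
[-0.11  0.74  0.64  1.36 -0.82  1.57  0.82] err mm 0.1 deg 0.0 margin 0.27
[ 0.11  1.15  0.32  0.99 -0.84  1.83  1.02] err mm 0.7 deg 0.1 margin 0.01
[ 0.05  1.13  0.3   1.16 -0.85  1.7   1.07] err mm 0.0 deg 0.0 margin 0.14
[ 0.04  1.    0.31  1.17 -0.84  1.79  1.  ] err mm 0.0 deg 0.0 margin 0.05
place
[-0.37  0.52  0.81  1.77 -0.64  1.06  0.18] err mm 0.3 deg 0.1 margin 0.65
[ 0.01  1.02  1.    1.29 -0.5   1.8  -0.99] err mm 1.9 deg 0.4 margin 0.04
[ 0.03  1.11  0.95  1.32 -0.55  1.71 -0.99] err mm 0.0 deg 0.0 margin 0.13
rows
[-0.013  0.184  0.176  0.109  0.219 -0.311] rows>=3.3
[ 0.027  0.192  0.484  0.29   0.448 -0.481] rows>=6.0
[ 0.089  0.102  0.587  0.29   0.448 -0.481] rows>=6.0
```

Call:
step_arm(series="0.82 -0.013 0.184 0.176 0.11 0.22 -0.31; 0.82 -0.013 0.184 0.176 0.11 0.22 -0.31; 0.82 -0.013 0.184 0.176 0.11 0.22 -0.31; 0.82 -0.013 0.184 0.176 0.11 0.22 -0.31; 0.82 0.027 0.192 0.484 0.29 0.448 -0.481; 0.82 0.027 0.192 0.484 0.29 0.448 -0.481; 0.82 0.027 0.192 0.484 0.29 0.448 -0.481; 0.82 0.027 0.192 0.484 0.29 0.448 -0.481; 0.82 0.027 0.192 0.484 0.29 0.448 -0.481; 0.82 0.058 0.147 0.535 0.29 0.448 -0.481; 0.82 0.089 0.102 0.587 0.29 0.448 -0.481; 0.82 0.089 0.102 0.587 0.29 0.448 -0.481")

```text
time_s: 8.5
ee_pos: [0.6786, 0.0293, 0.0494]
tcp_rot: [3.141, -0.923, 2.096]
wrist_force: [-0.3, -0.6, 1.1]
finger_gap: 0.821
gripper_force: 0.0
```

```bash
python3 - <<'E'
from h import *
s=r.state(); print(s["joint_pos"].round(3),s["ee_pos"].round(4),np.degrees(s["tcp_rot"]).round(1),s["wrist_force"].round(1))
p,z=bottle_tcp([.68,.020],120,t=37); rows(s["ee_pos"],s["tcp_rot"],[(p,(180,-53,120)),(p+[0,0,.1],(180,-53,120))])
im,d=r.read_camera("wrist"); im2,_=r.read_camera("side"); a=im; b=cv2.resize(im2[170:370,240:507],(640,480)); cv2.imwrite("pics/g1.png",cv2.resize(np.hstack([a,b]),(800,300)))
E
```

```text
[ 0.035  1.117  0.321  1.161 -0.866  1.713  1.073] [0.6786 0.0293 0.0494] [179.9 -52.9 120.1] [-0.3 -0.6  1.1]
[-0.009 -0.007 -0.003 -0.     0.001  0.   ] rows>=0.1
[ 0.15  -0.007 -0.123 -0.     0.001  0.   ] rows>=1.6
```

View pics/g1.png

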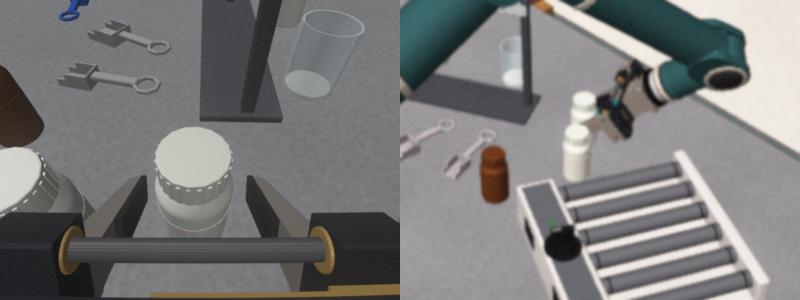

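The wrist crop shows the white bottle centred between the fingers at (193,180), clear of its neighbour at the left edge (20,190). Closing the gripper and lifting.

Call:
step_arm(series="0.4 0 0 0 0 0 0; 0.4 0 0 0 0 0 0; 0.4 0 0 0 0 0 0; 0.4 0 0 0 0 0 0; 0.4 0 0 0 0 0 0; 0.4 0.04 0 -0.03 0 0 0; 0.4 0.1 0 -0.08 0 0 0; 0.4 0.16 0 -0.12 0 0 0; 0.4 0.16 0 -0.12 0 0 0", force=25)

```text
time_s: 9.72
ee_pos: [0.6797, 0.0271, 0.1475]
tcp_rot: [3.139, -0.922, 2.095]
wrist_force: [0.2, 0.4, -2.1]
finger_gap: 0.558
gripper_force: 25.0
```

```bash
cat > t7.py <<'E'
from sim import *; from h import *; from srch_place import place
s=r.state(); q0=s["joint_pos"]; print(q0.round(3),s["ee_pos"].round(4),np.degrees(s["tcp_rot"]).round(1))
t=37
pl,pe=place(t,1,"up",mix(.02,-.055)); print(pl,pe)
m=[((.62,-.15,.26),(180,-10,60)),((.56,-.30,.25),(180,25,0))]; h=(pl+[0,0,.10],pe)
go(q0,m+[h,(pl,pe)])
rows(s["ee_pos"],s["tcp_rot"],m)
E
python3 t7.py
```

```text
[ 0.043  0.995  0.31   1.16  -0.838  1.795  0.992] [0.6797 0.0271 0.1475] [179.9 -52.8 120. ]
[ 0.49798173 -0.34009869  0.09620819] (180, 37, np.float64(-24.55))
[-0.33  0.47  0.82  1.68 -0.56  1.17  0.15] err mm 0.2 deg 0.1 margin 0.67
[-0.21  0.89  1.11  1.33 -0.46  1.67 -0.71] err mm 0.2 deg 0.0 margin 0.17
[ 0.01  1.01  1.01  1.27 -0.49  1.84 -0.99] err mm 0.1 deg 0.0 margin 0.0
[ 0.03  1.11  0.95  1.32 -0.55  1.71 -0.99] err mm 0.0 deg 0.0 margin 0.13
[ 0.03  -0.28  -0.333 -0.354 -0.431  0.581] rows>=6.8
[-0.107 -0.534 -0.481 -0.336 -0.51   1.36 ] rows>=12.5
```

```bash
python3 - <<'E'
from h import *
from scipy.optimize import least_squares
z=np.load("pics/w1.npz")
sets={"wrist":(z,z["d"]),"side":(r.camera_info("side"),np.load("pics/side0.npy")),"scene":(r.camera_info("scene"),np.load("pics/scene0.npy"))}
ims={"wrist":"pics/w1.png","side":"pics/side0.png","scene":"pics/scene0.png"}
for n,(i,d) in sets.items():
    w=cloud(i,d).reshape(-1,3); g=cv2.imread(ims[n]).mean(2).ravel(); ok=np.isfinite(w).all(1); w=w[ok]; g=g[ok]
    def loc(W,a,b,y): 
        c,s=np.cos(y),np.sin(y); D=W[:,:2]-[a,b]; return np.c_[D@[c,s],D@[-s,c],W[:,2]]
    L=loc(w,*MX,MY); m=(L[:,0]>-.07)&(L[:,0]<.11)&(abs(L[:,1])<.155)&(L[:,2]>.07)&(L[:,2]<.092); Q=w[m]
    def f(q):
        c,s=np.cos(q[1]),np.sin(q[1]); l=loc(Q,MX[0]-q[0]*s,MX[1]+q[0]*c,q[1]); k=np.clip(np.round((l[:,1]-.0275)/.055),-3,2)*.055+.0275
        return np.hypot(l[:,1]-k,l[:,2]+q[2]-.07)-.015
    s=least_squares(f,[0,MY,0],loss="soft_l1",f_scale=.001); 
    print(n,"dy mm",(s.x[0]*1000).round(1),"yaw",np.degrees(s.x[1]).round(2),"dz",(s.x[2]*1000).round(1),len(Q),np.median(abs(s.fun)).round(4))
    # switch: dark pts above panel
    k=(L[:,0]<-.08)&(L[:,0]>-.17)&(abs(L[:,1])<.16)&(L[:,2]>.122)&(L[:,2]<.142); print("  switch",L[k].mean(0).round(4),np.percentile(L[k][:,0],[2,98]).round(3),np.percentile(L[k][:,1],[2,98]).round(3),k.sum())
    k=(abs(L[:,1])<.12)&(L[:,0]>.1)&(L[:,0]<.19)&(L[:,2]>.083)&(L[:,2]<.095)&(g>170); print("  plate x",np.percentile(L[k][:,0],[2,50,98]).round(4))
    k=(abs(L[:,1])<.12)&(L[:,0]>-.19)&(L[:,0]<-.05)&(L[:,2]>.08)&(L[:,2]<.1); print("  housing x",np.percentile(L[k][:,0],[1,50,99]).round(4), "z",np.median(L[k][:,2]).round(4))
E
```

```text
wrist dy mm 1.0 yaw -24.47 dz 0.9 15056 0.0006
  switch [-0.1244  0.0038  0.1304] [-0.143 -0.107] [-0.004  0.009] 318
  plate x [0.1421 0.1505 0.1603]
  housing x [-0.1562 -0.1101 -0.052 ] z 0.0885
side dy mm -0.4 yaw -24.62 dz -0.3 4432 0.0016
  switch [-0.1276 -0.0035  0.1312] [-0.145 -0.11 ] [-0.01   0.006] 113
  plate x [0.138  0.1476 0.1592]
  housing x [-0.1602 -0.1205 -0.0522] z 0.0894
scene dy mm 1.3 yaw -24.58 dz 0.3 2959 0.0023
  switch [-0.1238  0.0046  0.1309] [-0.143 -0.107] [-0.007  0.014] 69
  plate x [0.1437 0.1529 0.1616]
  housing x [-0.1567 -0.1112 -0.0522] z 0.0883
```

Call:
step_arm(series="0.4 0.015 -0.14 -0.17 -0.18 -0.22 0.29; 0.4 0.015 -0.14 -0.17 -0.18 -0.22 0.29; 0.4 0.015 -0.14 -0.17 -0.18 -0.22 0.29; 0.4 0.015 -0.14 -0.17 -0.18 -0.22 0.29; 0.4 0.03 -0.28 -0.33 -0.35 -0.43 0.58; 0.4 0.03 -0.28 -0.33 -0.35 -0.43 0.58; 0.4 0.03 -0.28 -0.33 -0.35 -0.43 0.58; 0.4 0.03 -0.28 -0.33 -0.35 -0.43 0.58; 0.4 0.03 -0.28 -0.33 -0.35 -0.43 0.58")

```text
time_s: 10.85
ee_pos: [0.6178, -0.1467, 0.2543]
tcp_rot: [-3.128, -0.172, 1.052]
wrist_force: [-1.1, -0.5, -2.9]
finger_gap: 0.562
gripper_force: 25.0
```

```bash
sed -i 's/^m=.*/m=[((.55,-.30,.24),(180,25,-5))]; h=(pl+[0,0,.08],pe)/; s/^rows.*/rows(s["ee_pos"],s["tcp_rot"],m+[h])/' t7.py; python3 t7.py
```

```text
[-0.317  0.478  0.812  1.67  -0.557  1.189  0.146] [ 0.6178 -0.1467  0.2543] [-179.2   -9.9   60.3]
[ 0.49798173 -0.34009869  0.09620819] (180, 37, np.float64(-24.55))
[-0.2   0.9   1.11  1.36 -0.48  1.66 -0.77] err mm 0.1 deg 0.0 margin 0.18
[-0.01  1.07  1.08  1.29 -0.55  1.83 -0.94] err mm 0.0 deg 0.0 margin 0.01
[-0.    1.15  1.04  1.32 -0.61  1.73 -0.94] err mm 0.0 deg 0.0 margin 0.11
[-0.333  0.034 -0.029  0.089 -0.339  0.731] rows>=6.8
[-0.475 -0.015  0.076  0.22  -0.413  0.94 ] rows>=8.8
```

Call:
step_arm(series="0.4 -0.17 0.02 -0.015 0.045 -0.17 0.365; 0.4 -0.17 0.02 -0.015 0.045 -0.17 0.365; 0.4 -0.17 0.02 -0.015 0.045 -0.17 0.365; 0.4 -0.17 0.02 -0.015 0.045 -0.17 0.365; 0.4 -0.333 0.034 -0.029 0.089 -0.339 0.731; 0.4 -0.333 0.034 -0.029 0.089 -0.339 0.731; 0.4 -0.333 0.034 -0.029 0.089 -0.339 0.731; 0.4 -0.333 0.034 -0.029 0.089 -0.339 0.731; 0.4 -0.475 -0.015 0.076 0.22 -0.413 0.94; 0.4 -0.475 -0.015 0.076 0.22 -0.413 0.94; 0.4 -0.475 -0.015 0.076 0.22 -0.413 0.94; 0.4 -0.475 -0.015 0.076 0.22 -0.413 0.94; 0.4 -0.475 -0.015 0.076 0.22 -0.413 0.94; 0.4 -0.475 -0.015 0.076 0.22 -0.413 0.94")

```text
time_s: 12.6
ee_pos: [0.4988, -0.3418, 0.1779]
tcp_rot: [-3.14, 0.642, -0.429]
wrist_force: [-0.3, -0.8, -0.9]
finger_gap: 0.559
gripper_force: 25.0
```

```bash
cat > t8.py <<'E'
from h import *; from srch_place import place; import sys
s=r.state(); print(s["time_s"],s["joint_pos"].round(3),s["ee_pos"].round(4),np.degrees(s["tcp_rot"]).round(1),s["finger_gap"])
pl,pe=place(37,1,"up",mix(.02,float(sys.argv[1]))); print(pl,pe)
rows(s["ee_pos"],s["tcp_rot"],[(pl+[0,0,.02],pe),(pl,pe),(pl-[0,0,.003],pe)])
z=R.from_euler("xyz",pe,degrees=True).as_matrix()[:,2]; print("retreat"); rows(pl,np.radians(pe),[(pl-.1*z,pe)])
i=r.camera_info("side"); im,d=r.read_camera("side"); w=cloud(i,d).reshape(-1,3); w=w[np.isfinite(w).all(1)]
c,sn=np.cos(MY),np.sin(MY); D=w[:,:2]-MX; L=np.c_[D@[c,sn],D@[-sn,c],w[:,2]]; g=im.reshape(-1,3)[np.isfinite(cloud(i,d).reshape(-1,3)).all(1)].min(1)
h=float(sys.argv[2]); k=(abs(L[:,0]-.02)<.1)&(abs(L[:,1]-float(sys.argv[1]))<.045)&(L[:,2]>h-.01)&(L[:,2]<h+.04)&(g>130)
for x0 in np.arange(-.06,.12,.02):
    kk=k&(abs(L[:,0]-x0)<.01); 
    if kk.sum()>5: print(round(x0,2),"top z %.4f y %.4f n%d"%(np.percentile(L[kk,2],95),L[kk,1][L[kk,2]>np.percentile(L[kk,2],85)].mean(),kk.sum()))
cv2.imwrite("pics/s_place.png",cv2.resize(im[200:440,260:580],(800,600)))
E
python3 t8.py -.055 .18
```

```text
12.6 [ 0.005  1.041  1.037  1.28  -0.524  1.826 -0.968] [ 0.4988 -0.3418  0.1779] [-179.9   36.8  -24.6] 0.5591409015274891
[ 0.49798173 -0.34009869  0.09620819] (180, 37, np.float64(-24.55))
[ 0.072 -0.002  0.101 -0.001 -0.003 -0.   ] rows>=1.0
[ 0.095 -0.002  0.133 -0.001 -0.003 -0.   ] rows>=1.3
[ 0.099 -0.002  0.137 -0.001 -0.003 -0.   ] rows>=1.4
retreat
[ 0.  -0.  -0.2  0.   0.   0. ] rows>=1.6
-0.04 top z 0.2081 y -0.0542 n32
-0.02 top z 0.2109 y -0.0594 n244
0.0 top z 0.2117 y -0.0595 n180
0.02 top z 0.2138 y -0.0685 n159
0.04 top z 0.2152 y -0.0679 n61
0.06 top z 0.2091 y -0.0543 n45
0.08 top z 0.1996 y -0.0611 n9
```

View pics/s_place.png

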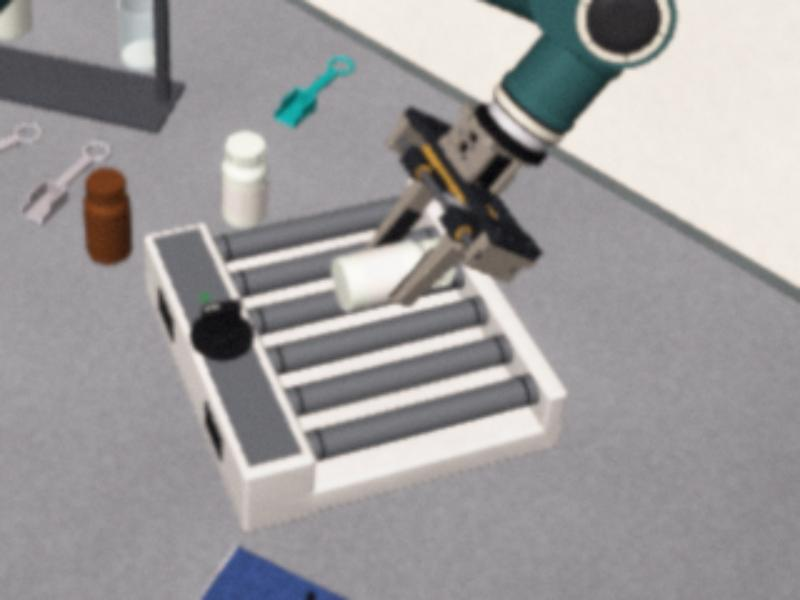

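```bash
python3 - <<'E'
from sim import *; from h import *
from srch_place import place
s=r.state(); pl,pe=place(37,1,"up",mix(.02,-.055)); pe=(180,41,-24.55); go(s["joint_pos"],[(pl+[0,0,.02],pe),(pl,pe)])
rows(s["ee_pos"],s["tcp_rot"],[(pl+[0,0,.02],pe),(pl+[0,0,.008],pe),(pl,pe)])
E
```

```text
[ 0.03  1.14  0.99  1.26 -0.55  1.81 -0.98] err mm 0.0 deg 0.0 margin 0.03
[ 0.04  1.17  0.98  1.26 -0.56  1.79 -0.98] err mm 0.0 deg 0.0 margin 0.05
[ 0.072 -0.002  0.101 -0.001 -0.047 -0.   ] rows>=1.0
[ 0.086 -0.002  0.12  -0.001 -0.047 -0.   ] rows>=1.2
[ 0.096 -0.002  0.133 -0.001 -0.047 -0.   ] rows>=1.3
```

Call:
step_arm(series="0.4 0.036 -0.002 0.05 0 -0.047 0; 0.4 0.072 -0.002 0.101 0 -0.047 0; 0.4 0.072 -0.002 0.101 0 -0.047 0; 0.4 0.079 -0.002 0.11 0 -0.047 0; 0.4 0.086 -0.002 0.12 0 -0.047 0; 0.4 0.091 -0.002 0.126 0 -0.047 0; 0.4 0.096 -0.002 0.133 0 -0.047 0; 0.4 0.096 -0.002 0.133 0 -0.047 0")

```text
time_s: 13.65
ee_pos: [0.4975, -0.3404, 0.0958]
tcp_rot: [-3.14, 0.717, -0.43]
wrist_force: [-0.1, 1.3, 0.0]
finger_gap: 0.563
gripper_force: 25.0
```

```bash
python3 t8.py -.055 .1
```

```text
13.65 [ 0.073  1.121  0.886  1.252 -0.494  1.772 -1.037] [ 0.4975 -0.3404  0.0958] [-179.9   41.1  -24.7] 0.5627123471605625
[ 0.49798173 -0.34009869  0.09620819] (180, 37, np.float64(-24.55))
[-0.026 -0.001 -0.031 -0.002  0.045 -0.001] rows>=0.4
[-0.    -0.001 -0.001 -0.002  0.045 -0.001] rows>=0.4
[ 0.004 -0.001  0.003 -0.002  0.045 -0.001] rows>=0.4
retreat
[ 0.  -0.  -0.2  0.   0.   0. ] rows>=1.6
-0.04 top z 0.1249 y -0.0586 n74
-0.02 top z 0.1316 y -0.0563 n204
0.0 top z 0.1302 y -0.0570 n164
0.02 top z 0.1303 y -0.0642 n150
0.04 top z 0.1383 y -0.0611 n83
0.06 top z 0.1235 y -0.0600 n43
0.08 top z 0.1161 y -0.0440 n6
```

Call:
step_arm(series="0.4 0.002 0 0.002 0 0 0; 0.4 0.003 0 0.003 0 0 0; 0.4 0.004 0 0.005 0 0 0; 0.4 0.004 0 0.005 0 0 0")

```text
time_s: 14.2
ee_pos: [0.4971, -0.3401, 0.0944]
tcp_rot: [-3.14, 0.718, -0.431]
wrist_force: [-0.7, 4.8, 8.0]
finger_gap: 0.559
gripper_force: 25.0
```

```bash
python3 - <<'E'
from h import *
s=r.state(); print(s["ee_pos"].round(4),s["wrist_force"].round(2),s["torque"].round(2),s["gripper_force"])
E
```

```text
[ 0.4971 -0.3401  0.0944] [-0.69  4.78  7.99] [ 0.91  0.58 -0.47] 25.004205107688904
```

Call:
step_arm(series="0.58 0 0 0 0 0 0; 0.62 0 0 0 0 0 0; 0.72 0 0 0 0 0 0; 0.72 0 0 0 0 0 0; 0.72 0 0 -0.02 0 0 0; 0.72 0 0 -0.08 0 0 0; 0.72 0 0 -0.16 0 0 0; 0.72 0 0 -0.24 0 0 0; 0.72 0 0 -0.24 0 0 0")

```text
time_s: 15.32
ee_pos: [0.5704, -0.3659, 0.192]
tcp_rot: [3.131, 0.608, -0.406]
wrist_force: [0.4, -0.3, -2.4]
finger_gap: 0.721
gripper_force: 0.0
```

```bash
cat > t9.py <<'E'
from h import *
import sys
s=r.state(); print(s["time_s"],s["joint_pos"].round(2),s["ee_pos"].round(4),np.degrees(s["tcp_rot"]).round(1))
i=r.camera_info("side"); im,d=r.read_camera("side"); w=cloud(i,d).reshape(-1,3); k=np.isfinite(w).all(1); w=w[k]; g=im.reshape(-1,3)[k].min(1)
c,sn=np.cos(MY),np.sin(MY); D=w[:,:2]-MX; L=np.c_[D@[c,sn],D@[-sn,c],w[:,2]]
for gp in(.055,-.055):
    k=(L[:,0]>-.08)&(L[:,0]<.13)&(abs(L[:,1]-gp)<.04)&(L[:,2]>.1)&(L[:,2]<.14)&(g>120)
    if k.sum()>50: print("gap y",gp,"x range",np.percentile(L[k][:,0],[2,98]).round(3),"top z",[np.percentile(L[k&(abs(L[:,0]-x)<.012)][:,2],95).round(4) for x in(-.02,.03)])
print("b2 top",w[(np.hypot(w[:,0]-.601,w[:,1]+.043)<.06)&(w[:,2]>.1)&(w[:,2]<.112)].mean(0).round(4))
E
python3 t9.py
```

```text
15.325 [ 0.49  0.93  0.    0.98  0.06  1.84 -1.48] [ 0.5704 -0.3659  0.192 ] [179.4  34.8 -23.3]
gap y -0.055 x range [-0.033  0.068] top z [np.float64(0.1282), np.float64(0.1274)]
b2 top [ 0.5979 -0.046   0.1039]
```

```bash
cat > t10.py <<'E'
from sim import *; from h import *
s=r.state(); e=(180,0,-10); b=np.array([.6005,-.043,0])
w=[((.6,-.12,.26),e),(b+[0,0,.16],e),(b+[0,0,.083],e)]
q=go(s["joint_pos"],w); rows(s["ee_pos"],s["tcp_rot"],w)
n=np.array([.66,.01,0]); w2=[(b+[0,0,.12],e),(n+[0,0,.12],e),(n+[0,0,.084],e),(n+[0,0,.16],e)]
go(q,w2); print("2nd"); rows(b+[0,0,.083],np.radians(e),w2)
E
python3 t10.py
```

```text
[ 0.29  0.37 -0.19  1.64  0.08  1.13 -1.67] err mm 0.2 deg 0.0 margin 0.68
[ 0.18  0.46 -0.21  1.76  0.12  0.93 -1.83] err mm 0.0 deg 0.0 margin 0.68
[ 0.17  0.56 -0.2   1.81  0.15  0.79 -1.85] err mm 0.0 deg 0.0 margin 0.63
[-0.185 -0.467 -0.008 -0.04   0.367 -0.136] rows>=4.0
[-0.124 -0.609  0.192 -0.04   0.367 -0.136] rows>=5.2
[-0.04  -0.609  0.321 -0.04   0.367 -0.136] rows>=5.5
[ 0.17  0.51 -0.2   1.79  0.13  0.86 -1.84] err mm 0.0 deg 0.0 margin 0.65
[ 0.08  0.6  -0.2   1.64  0.14  0.92 -1.92] err mm 0.0 deg 0.0 margin 0.77
[ 0.07  0.64 -0.19  1.66  0.15  0.86 -1.93] err mm 0.0 deg 0.0 margin 0.71
[ 0.08  0.55 -0.21  1.61  0.13  0.99 -1.91] err mm 0.0 deg 0.0 margin 0.83
2nd
[ 0.     0.    -0.074  0.     0.     0.   ] rows>=0.6
[ 0.099 -0.125 -0.074  0.     0.     0.   ] rows>=1.4
[ 0.099 -0.125 -0.002  0.     0.     0.   ] rows>=1.3
[ 0.099 -0.125 -0.154  0.     0.     0.   ] rows>=1.8
```

Call:
step_arm(series="0.72 -0.185 -0.467 -0.008 -0.04 0.367 -0.136; 0.72 -0.185 -0.467 -0.008 -0.04 0.367 -0.136; 0.72 -0.185 -0.467 -0.008 -0.04 0.367 -0.136; 0.72 -0.185 -0.467 -0.008 -0.04 0.367 -0.136; 0.72 -0.185 -0.467 -0.008 -0.04 0.367 -0.136; 0.72 -0.185 -0.467 -0.008 -0.04 0.367 -0.136")

```text
time_s: 16.12
ee_pos: [0.5947, -0.1228, 0.2497]
tcp_rot: [3.138, 0.024, -0.181]
wrist_force: [0.7, -0.2, -0.6]
finger_gap: 0.722
gripper_force: 0.0
```

```bash
python3 t10.py; python3 - <<'E'
from h import *
s=r.state(); print(s["joint_pos"].round(2),s["ee_pos"].round(4),np.degrees(s["tcp_rot"]).round(1))
E
```

```text
[ 0.26  0.37 -0.15  1.64  0.06  1.13 -1.65] err mm 0.0 deg 0.0 margin 0.68
[ 0.15  0.46 -0.17  1.77  0.09  0.93 -1.81] err mm 0.0 deg 0.0 margin 0.67
[ 0.14  0.56 -0.16  1.81  0.12  0.78 -1.83] err mm 0.0 deg 0.0 margin 0.63
[ 0.009 -0.007 -0.021  0.002  0.015 -0.004] rows>=0.2
[-0.013 -0.16   0.179  0.002  0.015 -0.004] rows>=1.9
[-0.009 -0.16   0.333  0.002  0.015 -0.004] rows>=3.0
[ 0.14  0.51 -0.17  1.79  0.11  0.85 -1.82] err mm 0.0 deg 0.0 margin 0.65
[ 0.05  0.59 -0.16  1.64  0.11  0.92 -1.9 ] err mm 0.0 deg 0.0 margin 0.77
[ 0.05  0.64 -0.16  1.66  0.12  0.86 -1.91] err mm 0.0 deg 0.0 margin 0.71
[ 0.05  0.55 -0.17  1.61  0.1   0.99 -1.89] err mm 0.0 deg 0.0 margin 0.83
2nd
[ 0.     0.    -0.074  0.     0.     0.   ] rows>=0.6
[ 0.099 -0.125 -0.074  0.     0.     0.   ] rows>=1.4
[ 0.099 -0.125 -0.002  0.     0.     0.   ] rows>=1.3
[ 0.099 -0.125 -0.154  0.     0.     0.   ] rows>=1.8
[ 0.26  0.38 -0.15  1.65  0.06  1.14 -1.66] [ 0.5947 -0.1228  0.2497] [179.8   1.4 -10.3]
```

Call:
step_arm(series="0.72 -0.013 -0.16 0.179 0 0.015 0; 0.72 -0.013 -0.16 0.179 0 0.015 0; 0.72 -0.013 -0.16 0.179 0 0.015 0; 0.72 -0.011 -0.16 0.25 0 0.015 0; 0.72 -0.009 -0.16 0.333 0 0.015 0; 0.72 -0.009 -0.16 0.333 0 0.015 0; 0.35 -0.009 -0.16 0.333 0 0.015 0; 0.35 -0.009 -0.16 0.333 0 0.015 0; 0.35 -0.009 -0.16 0.333 0 0.015 0; 0.35 -0.009 -0.16 0.333 0 0.015 0; 0.35 -0.01 -0.16 0.3 0 0.015 0; 0.35 -0.011 -0.16 0.26 0 0.015 0; 0.35 -0.011 -0.16 0.26 0 0.015 0", force=25)

```text
time_s: 17.75
ee_pos: [0.6011, -0.041, 0.1209]
tcp_rot: [3.14, -0.002, -0.179]
wrist_force: [-0.3, -0.4, -1.5]
finger_gap: 0.464
gripper_force: 25.0
```

```bash
python3 - <<'E'
from h import *
s=r.state(); print(s["time_s"],s["joint_pos"].round(2),s["ee_pos"].round(4),np.degrees(s["tcp_rot"]).round(1))
e=(180,0,-10); n=np.array([.66,.01,0]); rows(s["ee_pos"],s["tcp_rot"],[(n+[0,0,.12],e),(n+[0,0,.09],e),(n+[0,0,.084],e),(n+[0,0,.2],e)])
E
```

```text
17.75 [ 0.14  0.51 -0.17  1.79  0.11  0.85 -1.83] [ 0.6011 -0.041   0.1209] [ 1.799e+02 -1.000e-01 -1.020e+01]
[ 0.098 -0.121  0.002  0.001 -0.001 -0.003] rows>=1.2
[ 0.098 -0.121  0.062  0.001 -0.001 -0.003] rows>=1.3
[ 0.098 -0.121  0.074  0.001 -0.001 -0.003] rows>=1.4
[ 0.098 -0.121 -0.158  0.001 -0.001 -0.003] rows>=1.8
```

Call:
step_arm(series="0.35 0.098 -0.121 0.002 0 0 0; 0.35 0.098 -0.121 0.002 0 0 0; 0.35 0.098 -0.121 0.04 0 0 0; 0.35 0.098 -0.121 0.062 0 0 0; 0.35 0.098 -0.121 0.07 0 0 0; 0.35 0.098 -0.121 0.075 0 0 0; 0.35 0.098 -0.121 0.075 0 0 0; 0.35 0.098 -0.121 0.075 0 0 0")

```text
time_s: 18.75
ee_pos: [0.6587, 0.0067, 0.0841]
tcp_rot: [3.138, 0.001, -0.182]
wrist_force: [-6.1, -1.6, 18.1]
finger_gap: 0.463
gripper_force: 25.0
```

Call:
step_arm(series="0.35 0 0 -0.003 0 0 0; 0.75 0 0 -0.003 0 0 0; 0.75 0 0 -0.003 0 0 0; 0.75 0 0 -0.003 0 0 0; 0.75 0 0 -0.1 0 0 0; 0.75 0 0 -0.2 0 0 0; 0.75 0 0 -0.3 0 0 0; 0.75 0 0 -0.3 0 0 0")

```text
time_s: 19.75
ee_pos: [0.6619, 0.0098, 0.2361]
tcp_rot: [-3.142, -0.007, -0.179]
wrist_force: [-0.7, 0.2, -0.4]
finger_gap: 0.749
gripper_force: 0.0
```

```bash
cat > t11.py <<'E'
from sim import *; from h import *; from srch_place import place
s=r.state(); q0=s["joint_pos"]; print(s["time_s"],q0.round(3),s["ee_pos"].round(4),np.degrees(s["tcp_rot"]).round(1))
i=r.camera_info("side"); im,d=r.read_camera("side"); w=cloud(i,d).reshape(-1,3)
k=w[(np.hypot(w[:,0]-.66,w[:,1]-.008)<.06)&(w[:,2]>.1)&(w[:,2]<.112)]; print("b2 top",k.mean(0).round(4),len(k))
k=w[(np.hypot(w[:,0]-.66,w[:,1]-.008)<.05)&(w[:,2]>.02)&(w[:,2]<.07)][:,:2]
from scipy.optimize import least_squares
f=least_squares(lambda c:np.hypot(*(k-c).T)-.026,[.66,.008],loss="soft_l1",f_scale=.002); print("fit",f.x.round(4),len(k)); b=f.x
t=37; a=120
p,z=bottle_tcp(b,a,t=t); e=(180,-53,a); pre=p-.075*z; ms=[((.66,-.06,.3),(180,-10,55)),((.67,-.08,.24),(180,-30,100))]
pl,pe=place(t,1,"up",mix(.02,.055))
q=go(q0,ms+[(pre,e),(p,e),(p+[0,0,.1],e)]); print("place"); go(q,[((.61,-.13,.25),(180,-10,60)),((.6,-.2,.24),(180,25,-5)),(pl+[0,0,.08],pe),(pl,pe)])
print("rows"); rows(s["ee_pos"],s["tcp_rot"],ms[:1]); rows(np.array(ms[0][0]),np.radians(ms[0][1]),[ms[1],(pre,e),(p,e)])
E
python3 t11.py
```

```text
19.75 [ 0.059  0.476 -0.176  1.546  0.091  1.121 -1.887] [0.6619 0.0098 0.2361] [-180.    -0.4  -10.3]
b2 top [0.652  0.0041 0.1041] 114
fit [0.6534 0.0056] 243
[ 0.44  0.42 -0.44  1.52  0.03  1.14 -0.58] err mm 0.0 deg 0.0 margin 0.7
[ 0.67  0.74 -0.66  1.33 -0.08  1.35  0.32] err mm 0.1 deg 0.0 margin 0.49
[ 0.58  1.2  -0.69  1.02 -0.08  1.64  0.62] err mm 0.1 deg 0.0 margin 0.2
[ 0.58  1.2  -0.7   1.18 -0.08  1.48  0.62] err mm 0.0 deg 0.0 margin 0.36
[ 0.6   1.08 -0.74  1.18 -0.12  1.57  0.56] err mm 0.0 deg 0.0 margin 0.27
place
[ 0.58  0.41 -0.44  1.66  0.01  1.05 -0.35] err mm 0.4 deg 0.1 margin 0.72
[ 0.28  0.69 -0.08  1.25  0.1   1.64 -1.46] err mm 0.1 deg 0.0 margin 0.2
[ 0.38  0.81 -0.01  1.25 -0.03  1.72 -1.62] err mm 0.0 deg 0.0 margin 0.12
[ 0.38  0.9  -0.01  1.29 -0.03  1.61 -1.62] err mm 0.0 deg 0.0 margin 0.23
rows
[ 0.022  0.138 -0.128  0.066  0.095 -0.723] rows>=6.2
[-0.042  0.039  0.114  0.172  0.211 -0.472] rows>=4.6
[-0.02   0.014  0.42   0.386  0.424 -0.629] rows>=7.2
[ 0.014 -0.095  0.518  0.386  0.424 -0.629] rows>=7.2
```

Call:
step_arm(series="0.82 0.01 0.07 -0.13 0.03 0.05 -0.36; 0.82 0.01 0.07 -0.13 0.03 0.05 -0.36; 0.82 0.01 0.07 -0.13 0.03 0.05 -0.36; 0.82 0.022 0.138 -0.128 0.066 0.095 -0.723; 0.82 0.022 0.138 -0.128 0.066 0.095 -0.723; 0.82 0.022 0.138 -0.128 0.066 0.095 -0.723; 0.82 0.022 0.138 -0.128 0.066 0.095 -0.723; 0.82 0.022 0.138 -0.128 0.066 0.095 -0.723")

```text
time_s: 20.8
ee_pos: [0.6575, -0.0601, 0.2942]
tcp_rot: [-3.132, -0.169, 0.956]
wrist_force: [-0.3, -0.0, -0.1]
finger_gap: 0.818
gripper_force: 0.0
```

```bash
python3 - <<'E'
from h import *
s=r.state(); print(s["joint_pos"].round(3),s["ee_pos"].round(4))
p,z=bottle_tcp([.6555,.007],120,t=37); e=(180,-53,120); pre=p-.075*z
rows(s["ee_pos"],s["tcp_rot"],[((.67,-.08,.24),(180,-30,100)),(pre,e),(p,e)])
E
```

```text
[ 0.424  0.425 -0.423  1.53   0.026  1.136 -0.582] [ 0.6575 -0.0601  0.2942]
[-0.036  0.044  0.103  0.166  0.212 -0.476] rows>=4.6
[-0.008  0.023  0.41   0.38   0.424 -0.635] rows>=7.2
[ 0.027 -0.085  0.508  0.38   0.424 -0.635] rows>=7.2
```

Call:
step_arm(series="0.82 -0.036 0.044 0.103 0.166 0.212 -0.476; 0.82 -0.036 0.044 0.103 0.166 0.212 -0.476; 0.82 -0.036 0.044 0.103 0.166 0.212 -0.476; 0.82 -0.036 0.044 0.103 0.166 0.212 -0.476; 0.82 -0.036 0.044 0.103 0.166 0.212 -0.476; 0.82 -0.008 0.023 0.41 0.38 0.424 -0.635; 0.82 -0.008 0.023 0.41 0.38 0.424 -0.635; 0.82 -0.008 0.023 0.41 0.38 0.424 -0.635; 0.82 -0.008 0.023 0.41 0.38 0.424 -0.635; 0.82 -0.008 0.023 0.41 0.38 0.424 -0.635; 0.82 0.009 -0.03 0.46 0.38 0.424 -0.635; 0.82 0.027 -0.085 0.508 0.38 0.424 -0.635; 0.82 0.027 -0.085 0.508 0.38 0.424 -0.635")

```text
time_s: 22.42
ee_pos: [0.6539, 0.0121, 0.0527]
tcp_rot: [3.135, -0.918, 2.105]
wrist_force: [0.4, -0.1, 0.8]
finger_gap: 0.82
gripper_force: 0.0
```

```bash
python3 - <<'E'
from h import *
s=r.state(); print(s["joint_pos"].round(3),s["ee_pos"].round(4),np.degrees(s["tcp_rot"]).round(1),s["wrist_force"].round(1))
p,z=bottle_tcp([.6555,.007],120,t=37); rows(s["ee_pos"],s["tcp_rot"],[(p,(180,-53,120)),(p+[0,0,.1],(180,-53,120))])
im,d=r.read_camera("wrist"); cv2.imwrite("pics/g2.png",cv2.resize(im,(480,360)))
E
```

```text
[ 0.58   1.191 -0.704  1.181 -0.077  1.48   0.625] [0.6539 0.0121 0.0527] [179.6 -52.6 120.6] [ 0.4 -0.1  0.8]
[-0.011 -0.002  0.007 -0.001  0.005  0.004] rows>=0.1
[ 0.148 -0.002 -0.115 -0.001  0.005  0.004] rows>=1.5
```

View pics/g2.png

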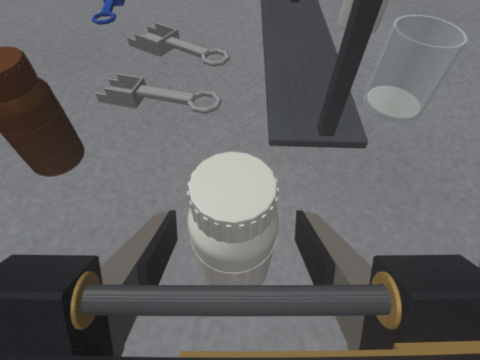

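The bottle is centred between the fingers at (233,230); the scoops are still lying where they were. Closing the gripper and lifting.

Call:
step_arm(series="0.82 -0.011 -0.002 0.007 0 0 0; 0.4 -0.011 -0.002 0.007 0 0 0; 0.4 -0.011 -0.002 0.007 0 0 0; 0.4 -0.011 -0.002 0.007 0 0 0; 0.4 -0.011 -0.002 0.007 0 0 0; 0.4 -0.011 -0.002 0.007 0 0 0; 0.4 0.04 -0.002 -0.03 0 0 0; 0.4 0.1 -0.002 -0.08 0 0 0; 0.4 0.16 -0.002 -0.12 0 0 0; 0.4 0.16 -0.002 -0.12 0 0 0", force=30)

```text
time_s: 23.72
ee_pos: [0.6538, 0.0113, 0.1499]
tcp_rot: [3.133, -0.92, 2.105]
wrist_force: [1.3, -0.2, -2.5]
finger_gap: 0.564
gripper_force: 30.0
```

```bash
cat > t12.py <<'E'
from sim import *; from h import *; from srch_place import place
s=r.state(); q0=s["joint_pos"]; print(s["time_s"],q0.round(3),s["ee_pos"].round(4),np.degrees(s["tcp_rot"]).round(1),s["finger_gap"])
pl,pe=place(37,1,"up",mix(.02,.055)); pe=(180,37,-24.55)
m1=((.62,-.13,.26),(180,-10,60)); m2=((.6,-.22,.24),(180,20,-5)); h=(pl+[0,0,.08],pe)
go(q0,[m1,m2,h,(pl,pe)]); rows(s["ee_pos"],s["tcp_rot"],[m1])
E
python3 t12.py
```

```text
23.725 [ 0.598  1.079 -0.743  1.182 -0.122  1.569  0.564] [0.6538 0.0113 0.1499] [179.5 -52.7 120.6] 0.5640758049333322
[ 0.57  0.42 -0.44  1.62  0.01  1.07 -0.36] err mm 0.4 deg 0.1 margin 0.73
[ 0.32  0.64 -0.08  1.3   0.1   1.55 -1.44] err mm 0.1 deg 0.0 margin 0.29
[ 0.38  0.81 -0.01  1.25 -0.03  1.72 -1.62] err mm 0.0 deg 0.0 margin 0.12
[ 0.38  0.9  -0.01  1.29 -0.02  1.61 -1.62] err mm 0.0 deg 0.0 margin 0.23
[ 0.049 -0.199 -0.301 -0.353 -0.431  0.585] rows>=6.8
```

Call:
step_arm(series="0.4 0.025 -0.1 -0.17 -0.18 -0.22 0.29; 0.4 0.025 -0.1 -0.17 -0.18 -0.22 0.29; 0.4 0.025 -0.1 -0.17 -0.18 -0.22 0.29; 0.4 0.025 -0.1 -0.17 -0.18 -0.22 0.29; 0.4 0.049 -0.2 -0.3 -0.353 -0.431 0.585; 0.4 0.049 -0.2 -0.3 -0.353 -0.431 0.585; 0.4 0.049 -0.2 -0.3 -0.353 -0.431 0.585; 0.4 0.049 -0.2 -0.3 -0.353 -0.431 0.585; 0.4 0.049 -0.2 -0.3 -0.353 -0.431 0.585")

```text
time_s: 24.85
ee_pos: [0.6178, -0.1286, 0.2561]
tcp_rot: [-3.135, -0.173, 1.05]
wrist_force: [0.5, -0.1, -2.3]
finger_gap: 0.56
gripper_force: 30.0
```

```bash
sed -i 's/^go.*/go(q0,[m2,h,(pl,pe)]); rows(s["ee_pos"],s["tcp_rot"],[m2,h])/' t12.py; python3 t12.py
```

```text
24.85 [ 0.574  0.426 -0.448  1.624  0.018  1.076 -0.362] [ 0.6178 -0.1286  0.2561] [-179.6   -9.9   60.1] 0.5595069311725457
[ 0.32  0.64 -0.09  1.3   0.11  1.55 -1.44] err mm 0.1 deg 0.0 margin 0.29
[ 0.38  0.81 -0.01  1.25 -0.02  1.72 -1.62] err mm 0.0 deg 0.0 margin 0.12
[ 0.39  0.9  -0.02  1.28 -0.02  1.61 -1.62] err mm 0.0 deg 0.0 margin 0.23
[-0.179  0.06   0.001  0.061 -0.293  0.729] rows>=6.6
[-0.291 -0.017  0.112  0.223 -0.417  0.938] rows>=8.8
```

Call:
step_arm(series="0.4 -0.09 0.03 0 0.03 -0.147 0.365; 0.4 -0.09 0.03 0 0.03 -0.147 0.365; 0.4 -0.09 0.03 0 0.03 -0.147 0.365; 0.4 -0.09 0.03 0 0.03 -0.147 0.365; 0.4 -0.179 0.06 0 0.061 -0.293 0.729; 0.4 -0.179 0.06 0 0.061 -0.293 0.729; 0.4 -0.179 0.06 0 0.061 -0.293 0.729; 0.4 -0.179 0.06 0 0.061 -0.293 0.729; 0.4 -0.291 -0.017 0.112 0.223 -0.417 0.938; 0.4 -0.291 -0.017 0.112 0.223 -0.417 0.938; 0.4 -0.291 -0.017 0.112 0.223 -0.417 0.938; 0.4 -0.291 -0.017 0.112 0.223 -0.417 0.938; 0.4 -0.291 -0.017 0.112 0.223 -0.417 0.938")

```text
time_s: 26.48
ee_pos: [0.5445, -0.2412, 0.1767]
tcp_rot: [-3.138, 0.643, -0.429]
wrist_force: [-0.6, 0.2, -1.2]
finger_gap: 0.557
gripper_force: 30.0
```

```bash
python3 t8.py .055 .18; python3 - <<'E'
from h import *
from srch_place import place
s=r.state(); pl,pe=place(37,1,"up",mix(.02,.055))
for p in(37,39,41): print(p); rows(s["ee_pos"],s["tcp_rot"],[(pl+[0,0,.02],(180,p,-24.55)),(pl+[0,0,.008],(180,p,-24.55)),(pl-[0,0,.002],(180,p,-24.55))])
E
```

```text
26.475 [ 0.388  0.81  -0.016  1.256 -0.025  1.718 -1.623] [ 0.5445 -0.2412  0.1767] [-179.8   36.8  -24.6] 0.5572615244444566
[ 0.54368532 -0.2400428   0.09620819] (180, 37, np.float64(-24.55))
[ 0.071 -0.001  0.098 -0.002 -0.002 -0.   ] rows>=1.0
[ 0.095 -0.001  0.13  -0.002 -0.002 -0.   ] rows>=1.3
[ 0.098 -0.001  0.135 -0.002 -0.002 -0.   ] rows>=1.3
retreat
[-0.   0.  -0.2  0.   0.   0. ] rows>=1.6
-0.02 top z 0.2070 y 0.0501 n203
0.0 top z 0.2084 y 0.0511 n157
0.02 top z 0.2126 y 0.0466 n136
0.04 top z 0.2176 y 0.0548 n57
0.06 top z 0.2070 y 0.0422 n39
0.08 top z 0.1949 y 0.0358 n23
37
[ 0.071 -0.001  0.099 -0.002 -0.002 -0.   ] rows>=1.0
[ 0.086 -0.001  0.119 -0.002 -0.002 -0.   ] rows>=1.2
[ 0.098 -0.     0.135 -0.002 -0.002 -0.   ] rows>=1.3
39
[ 0.071 -0.001  0.099 -0.002 -0.024 -0.   ] rows>=1.0
[ 0.086 -0.001  0.119 -0.002 -0.024 -0.   ] rows>=1.2
[ 0.098 -0.     0.135 -0.002 -0.024 -0.   ] rows>=1.3
41
[ 0.071 -0.001  0.099 -0.002 -0.047 -0.   ] rows>=1.0
[ 0.086 -0.001  0.119 -0.002 -0.047 -0.   ] rows>=1.2
[ 0.098 -0.     0.135 -0.002 -0.047 -0.   ] rows>=1.3
```

Call:
step_arm(series="0.4 0.036 -0.001 0.05 0 -0.047 0; 0.4 0.071 -0.001 0.099 0 -0.047 0; 0.4 0.071 -0.001 0.099 0 -0.047 0; 0.4 0.079 -0.001 0.109 0 -0.047 0; 0.4 0.086 -0.001 0.119 0 -0.047 0; 0.4 0.091 -0.001 0.125 0 -0.047 0; 0.4 0.095 -0.001 0.131 0 -0.047 0; 0.4 0.097 -0.001 0.133 0 -0.047 0; 0.4 0.098 -0.001 0.135 0 -0.047 0; 0.4 0.098 -0.001 0.135 0 -0.047 0")

```text
time_s: 27.78
ee_pos: [0.543, -0.2401, 0.0968]
tcp_rot: [-3.14, 0.719, -0.431]
wrist_force: [-2.2, 0.5, 9.5]
finger_gap: 0.556
gripper_force: 30.0
```

Contact at 9.5 N. Releasing gently and retreating; j6 has enough margin here.

Call:
step_arm(series="0.58 0 0 0 0 0 0; 0.62 0 0 0 0 0 0; 0.72 0 0 0 0 0 0; 0.72 0 0 0 0 0 0; 0.72 0 0 -0.02 0 0 0; 0.72 0 0 -0.08 0 0 0; 0.72 0 0 -0.16 0 -0.02 0; 0.72 0 0 -0.24 0 0.1 0; 0.72 0 0 -0.24 0 0.1 0")

```text
time_s: 28.9
ee_pos: [0.618, -0.2746, 0.1901]
tcp_rot: [-3.14, 0.549, -0.431]
wrist_force: [0.5, -0.1, 0.6]
finger_gap: 0.719
gripper_force: 0.0
```

```bash
python3 t9.py; cat > t13.py <<'E'
from sim import *; from h import *
s=r.state(); q0=s["joint_pos"]
w=[((.5,-.02,.46),(180,0,20))]; go(q0,w); rows(s["ee_pos"],s["tcp_rot"],w)
E
python3 t13.py
```

```text
28.9 [ 0.29  0.89  0.19  1.04 -0.14  1.77 -1.54] [ 0.618  -0.2746  0.1901] [-179.9   31.5  -24.7]
gap y 0.055 x range [-0.029  0.072] top z [np.float64(0.1286), np.float64(0.1287)]
gap y -0.055 x range [-0.033  0.068] top z [np.float64(0.1285), np.float64(0.1274)]
b2 top [nan nan nan]
[ 0.03  0.06 -0.06  1.59  0.    1.5  -1.25] err mm 0.4 deg 0.0 margin 0.34
[-0.647 -0.364 -0.24  -0.139  0.335 -0.484] rows>=6.2t9.py:9: RuntimeWarning: Mean of empty slice.
  print("b2 top",w[(np.hypot(w[:,0]-.601,w[:,1]+.043)<.06)&(w[:,2]>.1)&(w[:,2]<.112)].mean(0).round(4))
  ret = um.true_divide(
```

Call:
step_arm(series="0.5 -0.32 -0.18 -0.2 -0.07 0.17 -0.24; 0.5 -0.32 -0.18 -0.2 -0.07 0.17 -0.24; 0.5 -0.32 -0.18 -0.2 -0.07 0.17 -0.24; 0.5 -0.32 -0.18 -0.2 -0.07 0.17 -0.24; 0.5 -0.65 -0.36 -0.24 -0.139 0.335 -0.484; 0.5 -0.65 -0.36 -0.24 -0.139 0.335 -0.484; 0.5 -0.65 -0.36 -0.24 -0.139 0.335 -0.484; 0.5 -0.65 -0.36 -0.24 -0.139 0.335 -0.484; 0.5 -0.65 -0.36 -0.24 -0.139 0.335 -0.484")

```text
time_s: 30.08
ee_pos: [0.498, -0.0228, 0.4575]
tcp_rot: [-3.138, 0.007, 0.347]
wrist_force: [0.1, -0.5, -0.6]
finger_gap: 0.502
gripper_force: 0.0
```

```bash
cat >> h.py <<'E'
RO=np.array([.5793,.3138]); RY=np.radians(28.5)
def rack(x,y,z): c,s=np.cos(RY),np.sin(RY); return np.array([RO[0]+c*x-s*y,RO[1]+s*x+c*y,z])
def peg(k,s): y=(.12,.04,-.04,-.12)[k-1]; return rack(-.574*s,y,.245+.819*s)
E
python3 - <<'E'
from h import *
s=r.state(); print(s["joint_pos"].round(2),s["ee_pos"].round(4))
i=r.camera_info("wrist");im,d=r.read_camera("wrist"); cv2.imwrite("pics/w2.png",im); np.savez("pics/w2.npz",d=d,**i)
T=np.linalg.inv(i["cam_to_world"]); v=im.copy()
for k in(1,2,3,4):
    q=cv2.projectPoints(np.array([peg(k,0),peg(k,.05)]),cv2.Rodrigues(T[:3,:3])[0],T[:3,3],K(i),i["distortion"])[0][:,0]; print(k,q.round(0).tolist())
    if abs(q).max()<2000: cv2.line(v,*[tuple(int(a) for a in p) for p in q],(0,0,255),1)
cv2.imwrite("pics/w2o.png",v)
E
```

```text
[ 0.02  0.06 -0.05  1.59  0.    1.5  -1.25] [ 0.498  -0.0228  0.4575]
1 [[-121.0, 32.0], [-157.0, 57.0]]
2 [[-44.0, 14.0], [-75.0, 38.0]]
3 [[37.0, -4.0], [13.0, 19.0]]
4 [[122.0, -21.0], [107.0, -1.0]]
```

View pics/w2o.png

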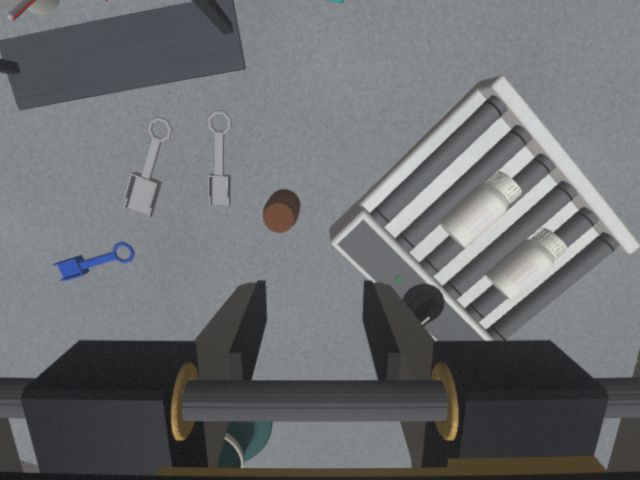

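The picture shows both bottles lying in their gaps at (482,208) and (527,262). The scoops have eyes at (160,130) and (219,122). Next I'll locate the scoops in this view and check the pegs against the first wrist image.

```bash
python3 - <<'E'
from h import *
i=np.load("pics/w2.npz")
def ray(px,h):
    n=cv2.undistortPoints(np.array([[px]],float),K(i),i["distortion"])[0,0]; T=i["cam_to_world"]; v=T[:3,:3]@np.r_[n,1]; o=T[:3,3]; return o+v*(h-o[2])/v[2]
for nm,e,h in(("A",(160,130),(149,175)),("B",(219.5,122),(220,175.5))):
    E=ray(e,.017);H=ray(h,.018); print(nm,E.round(4),np.degrees(np.arctan2(E[1]-H[1],E[0]-H[0])).round(1),np.linalg.norm(E-H).round(4))
j=np.load("pics/w1.npz"); T=np.linalg.inv(j["cam_to_world"]); v=cv2.imread("pics/w1.png"); v=cv2.resize(v[40:200,0:240],None,fx=3,fy=3,interpolation=cv2.INTER_CUBIC)
for k in(1,2,3,4):
    q=cv2.projectPoints(np.array([peg(k,0),peg(k,.05)]),cv2.Rodrigues(T[:3,:3])[0],T[:3,3],K(j),j["distortion"])[0][:,0]
    for c,p in zip(((0,0,255),(0,255,0)),q): cv2.drawMarker(v,(int(p[0]*3),int((p[1]-40)*3)),c,cv2.MARKER_CROSS,12,1)
w=cv2.imread("pics/w2.png")[95:225,110:250]; 
cv2.imwrite("pics/pego.png",v)
E
```

```text
A [0.4951 0.2287 0.017 ] 0.4 0.072
B [0.5368 0.1462 0.017 ] 17.0 0.0802
```

View pics/pego.png

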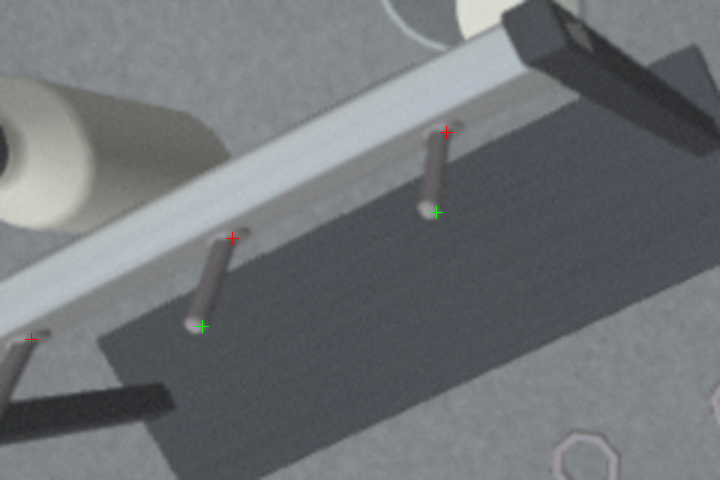

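```bash
cat >> h.py <<'E'
RO=np.array([.5783,.3156])
def hang(k,s,p=-35,yaw=28.5,dx=.044,dz=.009):
    Rm=R.from_euler("xyz",(180,p,yaw),degrees=True).as_matrix(); return peg(k,s)-dx*Rm[:,0]+dz*Rm[:,2],(180,p,yaw)
E
cat > t14.py <<'E'
from sim import *; from h import *; import sys
s=r.state(); q0=s["joint_pos"]; print(s["time_s"],q0.round(3),s["ee_pos"].round(4),np.degrees(s["tcp_rot"]).round(1))
for nm,g,y,k in(("B",(.494,.1345),15.5,4),("A",(.452,.2305),-2,2)):
    g=np.array([*g,0]); e=(180,0,y); w=[(g+[0,0,.1],e),(g+[0,0,.005],e)]
    print(nm); q=go(q0,w); rows(s["ee_pos"],s["tcp_rot"],w)
    w=[(g+[0,0,.3],e),hang(k,.08),hang(k,.022),hang(k,.1)]; go(q,w); rows(g+[0,0,.005],np.radians(e),w); print(w[1],w[2])
E
python3 t14.py
```

```text
30.125 [ 2.500e-02  6.000e-02 -4.700e-02  1.594e+00  1.000e-03  1.497e+00
 -1.247e+00] [ 0.4982 -0.0233  0.4568] [-179.8    0.4   19.8]
B
[-0.21  0.4  -0.15  2.03  0.09  0.72 -1.71] err mm 0.4 deg 0.0 margin 0.41
[-0.23  0.57 -0.12  2.06  0.13  0.52 -1.75] err mm 0.0 deg 0.0 margin 0.37
[ 0.105 -0.297  0.714 -0.002  0.005  0.048] rows>=6.2
[ 0.106 -0.296  0.904 -0.002  0.005  0.048] rows>=7.7
[-0.18  0.16 -0.16  1.83  0.03  1.16 -1.66] err mm 0.2 deg 0.0 margin 0.47
[-0.08  0.06 -0.22  2.15 -0.31  0.35 -1.11] err mm 0.8 deg 0.2 margin 0.2
[-0.1   0.19 -0.22  2.13 -0.3   0.23 -1.11] err mm 0.0 deg 0.0 margin 0.08
[-0.06  0.02 -0.22  2.15 -0.32  0.39 -1.1 ] err mm 0.0 deg 0.0 margin 0.24
[ 0.    0.   -0.59  0.    0.    0.  ] rows>=4.7
[ 0.164 -0.036 -0.546  0.044  0.387 -0.14 ] rows>=4.6
[ 0.228 -0.051 -0.451  0.044  0.387 -0.14 ] rows>=4.1
[ 0.141 -0.03  -0.579  0.044  0.387 -0.14 ] rows>=4.8
(array([0.56806546, 0.17349591, 0.27791027]), (180, -35, 28.5)) (array([0.59732304, 0.18938148, 0.23040827]), (180, -35, 28.5))
A
[-0.37  0.4  -0.2   2.04  0.11  0.72 -2.25] err mm 0.5 deg 0.0 margin 0.4
[-0.41  0.57 -0.16  2.07  0.17  0.52 -2.29] err mm 0.0 deg 0.0 margin 0.37
[ 0.091 -0.506  0.715 -0.002  0.005  0.242] rows>=7.0
[ 0.092 -0.505  0.905 -0.002  0.005  0.242] rows>=8.3
[-0.34  0.15 -0.22  1.84  0.04  1.16 -2.18] err mm 0.2 deg 0.0 margin 0.46
[-0.4   0.04 -0.29  2.16  0.34  0.36 -2.04] err mm 0.5 deg 0.1 margin 0.21
[-0.47  0.16 -0.22  2.14  0.54  0.27 -2.23] err mm 0.0 deg 0.0 margin 0.12
[-0.39 -0.01 -0.3   2.16  0.28  0.39 -1.99] err mm 0.0 deg 0.0 margin 0.24
[ 0.    0.   -0.59  0.    0.    0.  ] rows>=4.7
[ 0.074 -0.17  -0.546  0.103  0.38  -0.328] rows>=4.6
[ 0.131 -0.204 -0.451  0.103  0.38  -0.328] rows>=4.3
[ 0.054 -0.158 -0.579  0.103  0.38  -0.328] rows>=4.8
(array([0.49172005, 0.31410665, 0.27791027]), (180, -35, 28.5)) (array([0.52097763, 0.32999222, 0.23040827]), (180, -35, 28.5))
```

Call:
step_arm(series="0.4 0.105 -0.297 0.3 0 0.005 0.048; 0.4 0.105 -0.297 0.5 0 0.005 0.048; 0.4 0.105 -0.297 0.714 0 0.005 0.048; 0.4 0.105 -0.297 0.714 0 0.005 0.048; 0.4 0.105 -0.297 0.714 0 0.005 0.048; 0.4 0.105 -0.297 0.714 0 0.005 0.048; 0.4 0.105 -0.297 0.714 0 0.005 0.048; 0.4 0.105 -0.297 0.714 0 0.005 0.048; 0.4 0.105 -0.297 0.714 0 0.005 0.048")

```text
time_s: 31.25
ee_pos: [0.4957, 0.1352, 0.1018]
tcp_rot: [-3.139, -0.003, 0.271]
wrist_force: [0.3, 0.8, 0.9]
finger_gap: 0.4
gripper_force: 0.0
```

```bash
cat > t15.py <<'E'
from h import *; import sys
x,y,yaw=map(float,sys.argv[1:4]); s=r.state(); print(s["joint_pos"].round(2),s["ee_pos"].round(4),np.degrees(s["tcp_rot"]).round(1))
g=np.array([x,y,0]); e=(180,0,yaw); rows(s["ee_pos"],s["tcp_rot"],[(g+[0,0,.03],e),(g+[0,0,.005],e),(g+[0,0,.15],e)])
im,d=r.read_camera("wrist"); cv2.imwrite(f"pics/{sys.argv[4]}.png",cv2.resize(im,(480,360)))
E
python3 t15.py .494 .1345 15.5 ga
```

```text
[-0.2   0.4  -0.16  2.02  0.09  0.72 -1.71] [0.4957 0.1352 0.1018] [-179.8   -0.2   15.5]
[-0.004  0.001  0.144 -0.002 -0.002  0.001] rows>=1.1
[-0.004  0.001  0.194 -0.002 -0.002  0.001] rows>=1.5
[-0.003  0.    -0.096 -0.002 -0.002  0.001] rows>=0.8
```

View pics/ga.png

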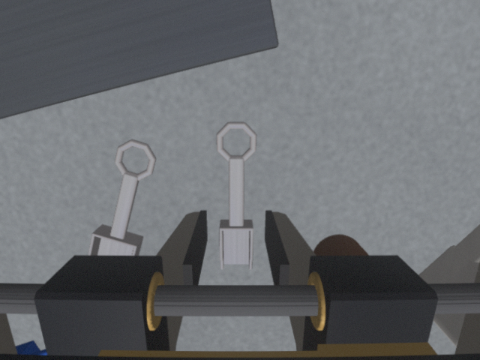

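The handle is centred between the fingers at (237,190) and yaw matches; the brown bottle at (340,250) is clear. Descending and gripping.

Call:
step_arm(series="0.4 0.004 0.001 0.1 0 0 0; 0.4 0.004 0.001 0.15 0 0 0; 0.4 0.004 0.001 0.18 0 0 0; 0.4 0.004 0.001 0.194 0 0 0; 0.4 0.004 0.001 0.194 0 0 0; 0.05 0.004 0.001 0.194 0 0 0; 0.05 0.004 0.001 0.194 0 0 0; 0.05 0.004 0.001 0.194 0 0 0; 0.05 0.004 0.001 0.194 0 0 0", force=30)

```text
time_s: 32.42
ee_pos: [0.4979, 0.137, 0.0054]
tcp_rot: [-3.138, -0.005, 0.273]
wrist_force: [-0.1, 0.1, 1.9]
finger_gap: 0.146
gripper_force: 30.0
```

```bash
cat > t16.py <<'E'
from sim import *; from h import *; import sys
k=int(sys.argv[1]); dx=float(sys.argv[2]); s=r.state(); q0=s["joint_pos"]; p=s["ee_pos"]; print(s["time_s"],q0.round(2),p.round(4),np.degrees(s["tcp_rot"]).round(1),s["finger_gap"],s["wrist_force"].round(1))
H=lambda a:hang(k,a,-28,28.5,dx,.014-p[2] if len(sys.argv)<4 else float(sys.argv[3]))
e=np.degrees(s["tcp_rot"]); w=[(p+[0,0,.3],e),H(.085)]; 
go(q0,w+[H(.022)]); rows(p,s["tcp_rot"],w+[H(.022)]); print(H(.085),H(.022))
E
python3 t16.py 4 .040
```

```text
32.425 [-0.22  0.57 -0.13  2.05  0.14  0.52 -1.75] [0.4979 0.137  0.0054] [-179.8   -0.3   15.7] 0.14609515167352272 [-0.1  0.1  1.9]
[-0.17  0.16 -0.18  1.82  0.03  1.16 -1.66] err mm 0.2 deg 0.0 margin 0.47
[-0.1   0.08 -0.22  2.05 -0.14  0.54 -1.28] err mm 0.2 deg 0.1 margin 0.39
[-0.13  0.21 -0.21  2.03 -0.1   0.43 -1.32] err mm 0.0 deg 0.0 margin 0.28
[ 0.003 -0.002 -0.6   -0.     0.    -0.   ] rows>=4.8
[ 0.151 -0.033 -0.565  0.033  0.306 -0.14 ] rows>=4.7
[ 0.221 -0.048 -0.461  0.033  0.306 -0.14 ] rows>=4.1
(array([0.56517296, 0.17192542, 0.28828304]), (180, -28, 28.5)) (array([0.59695275, 0.18918043, 0.23668604]), (180, -28, 28.5))
```

Call:
step_arm(series="0.05 0 0 -0.1 0 0 0; 0.05 0 0 -0.2 0 0 0; 0.05 0 0 -0.3 0 0 0; 0.05 0 0 -0.42 0 0 0; 0.05 0 0 -0.54 0 0 0; 0.05 0 0 -0.6 0 0 0; 0.05 0.05 -0.01 -0.6 0.01 0.1 -0.05; 0.05 0.1 -0.02 -0.59 0.022 0.2 -0.09; 0.05 0.151 -0.033 -0.565 0.033 0.306 -0.14; 0.05 0.151 -0.033 -0.565 0.033 0.306 -0.14; 0.05 0.151 -0.033 -0.565 0.033 0.306 -0.14; 0.05 0.151 -0.033 -0.565 0.033 0.306 -0.14")

```text
time_s: 33.92
ee_pos: [0.5655, 0.1725, 0.289]
tcp_rot: [-3.141, -0.487, 0.497]
wrist_force: [0.5, 0.9, -0.4]
finger_gap: 0.149
gripper_force: 30.0
```

```bash
cat > t17.py <<'E'
from h import *; import sys
k=int(sys.argv[1]); dx=float(sys.argv[2]); dz=float(sys.argv[3]); s=r.state(); p=s["ee_pos"]; print(s["time_s"],s["joint_pos"].round(2),p.round(4),np.degrees(s["tcp_rot"]).round(1),s["finger_gap"],s["wrist_force"].round(1))
rows(p,s["tcp_rot"],[hang(k,a,-28,28.5,dx,dz) for a in(.085,.06,.04,.022)])
im,d=r.read_camera("wrist"); i=r.camera_info("wrist"); T=np.linalg.inv(i["cam_to_world"])
Rm=R.from_euler("xyz",s["tcp_rot"]).as_matrix(); E=p+dx*Rm[:,0]-dz*Rm[:,2]
for X,c in((peg(k,0),(0,0,255)),(peg(k,.05),(0,255,0)),(E,(255,0,0))):
    q=cv2.projectPoints(X[None],cv2.Rodrigues(T[:3,:3])[0],T[:3,3],K(i),i["distortion"])[0][0,0]; print(q.round(0)); cv2.drawMarker(im,(int(q[0]),int(q[1])),c,cv2.MARKER_CROSS,12,1)
cv2.imwrite(f"pics/{sys.argv[4]}.png",im)
E
python3 t17.py 4 .040 .0086 ha
```

```text
33.925 [-0.09  0.08 -0.22  2.03 -0.13  0.55 -1.28] [0.5655 0.1725 0.289 ] [-180.   -27.9   28.5] 0.14889202396532036 [ 0.5  0.9 -0.4]
[-0.002  0.001  0.001 -0.     0.001 -0.   ] rows>=0.0
[ 0.005  0.001  0.05  -0.     0.001 -0.   ] rows>=0.4
[ 0.009  0.001  0.09  -0.     0.001 -0.   ] rows>=0.7
[ 0.014  0.001  0.126 -0.     0.001 -0.   ] rows>=1.0
[317. 178.]
[317. 201.]
[317. 222.]
```

View pics/ha.png

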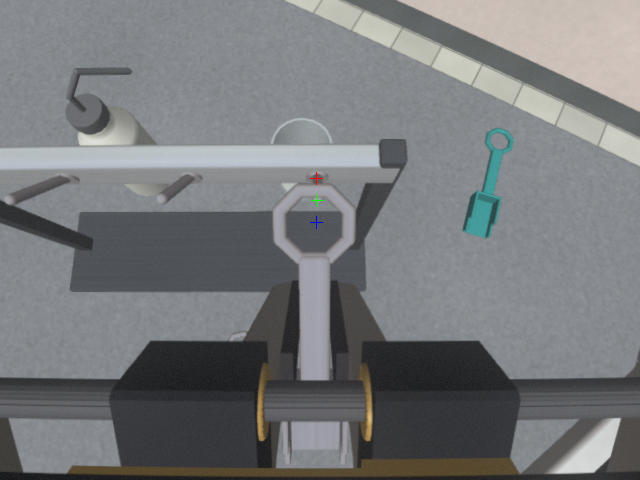

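The ring is centred at (315,223) on its predicted point, and peg 4's root and tip project to (317,178) and (317,201), in line with it. Threading the ring down along the peg.

Call:
step_arm(series="0.05 0.001 0.001 0.025 0 0 0; 0.05 0.005 0.001 0.05 0 0 0; 0.05 0.007 0.001 0.07 0 0 0; 0.05 0.009 0.001 0.09 0 0 0; 0.05 0.012 0.001 0.108 0 0 0; 0.05 0.014 0.001 0.126 0 0 0; 0.05 0.014 0.001 0.126 0 0 0")

```text
time_s: 34.85
ee_pos: [0.5963, 0.1887, 0.2347]
tcp_rot: [-3.141, -0.486, 0.497]
wrist_force: [-0.5, 0.4, -0.3]
finger_gap: 0.148
gripper_force: 30.0
```

Call:
step_arm(series="0.2 0 0 0 0 0 0; 0.4 0 0 0 0 0 0; 0.4 0 0 0 0 0 0; 0.4 0 0 0 0 0 0; 0.4 0 0 -0.05 0 0 0; 0.4 0 0 -0.15 0 0 0; 0.4 0 0 -0.25 0 0 0; 0.4 -0.1 0 -0.3 0 0 0; 0.4 -0.1 0 -0.3 0 0 0")

```text
time_s: 35.98
ee_pos: [0.4938, 0.1323, 0.3453]
tcp_rot: [3.14, -0.488, 0.496]
wrist_force: [0.7, 0.7, 0.2]
finger_gap: 0.399
gripper_force: 0.0
```

```bash
python3 - <<'E'
from h import *
s=r.state(); print(s["time_s"],s["joint_pos"].round(2),s["ee_pos"].round(4))
im,d=r.read_camera("side"); sc,_=r.read_camera("scene"); 
a=cv2.resize(im[130:310,200:380],(480,480),interpolation=cv2.INTER_CUBIC); b=cv2.resize(sc[260:420,290:410],(320,427),interpolation=cv2.INTER_CUBIC); c=np.zeros((480,800,3),np.uint8); c[:,:480]=a; c[:427,480:]=b; cv2.imwrite("pics/chk1.png",c)
np.save("pics/side1.npy",d); cv2.imwrite("pics/side1.png",im)
E
```

```text
35.975 [-0.03 -0.13 -0.2   2.1  -0.22  0.7  -1.18] [0.4938 0.1323 0.3453]
```

View pics/chk1.png

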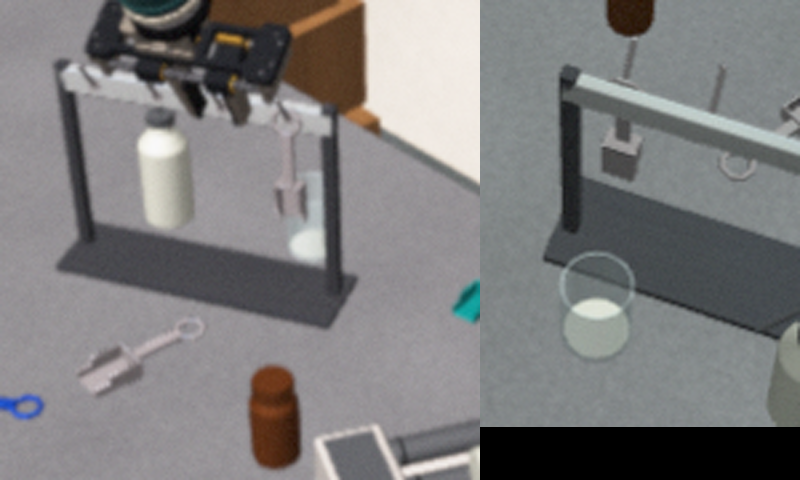

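Scoop B hangs on peg 4 (at (288,165) in the crop). Now I'll go above scoop A and measure it numerically from the wrist depth.

```bash
python3 - <<'E'
from sim import *; from h import *
s=r.state(); w=[((.44,.20,.24),(180,0,0))]; go(s["joint_pos"],w); rows(s["ee_pos"],s["tcp_rot"],w)
E
```

```text
[-0.16  0.18 -0.37  1.96  0.08  1.02 -2.14] err mm 0.1 deg 0.0 margin 0.48
[-0.13  -0.17   0.169 -0.077 -0.305  0.31 ] rows>=3.7
```

Call:
step_arm(series="0.4 -0.065 -0.08 0.03 -0.04 -0.15 0.155; 0.4 -0.13 -0.17 0.169 -0.077 -0.305 0.31; 0.4 -0.13 -0.17 0.169 -0.077 -0.305 0.31; 0.4 -0.13 -0.17 0.169 -0.077 -0.305 0.31; 0.4 -0.13 -0.17 0.169 -0.077 -0.305 0.31; 0.4 -0.13 -0.17 0.169 -0.077 -0.305 0.31")

```text
time_s: 36.83
ee_pos: [0.44, 0.2003, 0.2391]
tcp_rot: [-3.141, 0.002, 0.002]
wrist_force: [-1.9, 0.4, -0.3]
finger_gap: 0.4
gripper_force: 0.0
```

```bash
cat > t18.py <<'E'
from h import *
from scipy.optimize import least_squares
s=r.state(); print(s["time_s"],s["joint_pos"].round(2),s["ee_pos"].round(4),np.degrees(s["tcp_rot"]).round(1))
i=r.camera_info("wrist"); im,d=r.read_camera("wrist"); w=cloud(i,d).reshape(-1,3); c=im.reshape(-1,3).astype(int)
k=np.isfinite(w).all(1)&(w[:,2]>.007)&(w[:,2]<.03)&(abs(w[:,0]-.45)<.13)&(abs(w[:,1]-.23)<.09)&(np.ptp(c,axis=1)<40); q=w[k]
print(len(q),q.min(0).round(3),q.max(0).round(3))
def f(v): # eye x,y,yaw: ring (r .0155), handle line
    a=v[2]; D=q[:,:2]-v[:2]; L=np.c_[D@[np.cos(a),np.sin(a)],D@[-np.sin(a),np.cos(a)]]
    ring=np.maximum(abs(np.hypot(*L.T)-.0155)-.003,0); hd=np.maximum(abs(L[:,1])-.007,0)+np.maximum(-.079-L[:,0],0)+np.maximum(L[:,0]+.014,0)
    pan=np.maximum(abs(L[:,1])-.022,0)+np.maximum(L[:,0]+.079,0)+np.maximum(-.141-L[:,0],0)
    return np.minimum(np.minimum(ring,hd),pan)+1e-6*abs(L[:,1])
best=min((least_squares(f,[.496+dx,.229,y0],loss="soft_l1",f_scale=.002) for dx in(-.01,0,.01) for y0 in(-.1,-.035,.05)),key=lambda s:s.cost)
e=best.x; print("eye",e[:2].round(4),"yaw",np.degrees(e[2]).round(1),best.cost)
u=np.array([np.cos(e[2]),np.sin(e[2])]); g=np.r_[e[:2]-.042*u,0]; eu=(180,0,np.degrees(e[2])); print("g",g)
rows(s["ee_pos"],s["tcp_rot"],[(g+[0,0,.06],eu),(g+[0,0,.005],eu)])
E
python3 t18.py
```

```text
36.825 [-0.12  0.19 -0.42  1.95  0.09  1.02 -2.15] [0.44   0.2003 0.2391] [-1.8e+02  1.0e-01  1.0e-01]
5545 [0.354 0.213 0.007] [0.58  0.32  0.023]
eye [0.5568 0.2818] yaw 24.3 0.10874548390266821
g [0.51849347 0.26453615 0.        ]
[ 0.158 -0.128  0.358 -0.     0.001 -0.269] rows>=3.3
[ 0.158 -0.128  0.468 -0.     0.001 -0.269] rows>=4.1
```

```bash
sed -i 's/^print(len(q)/n=(q[:,:2]-RO)@[np.cos(RY),np.sin(RY)]; q=q[n<-.085]\nprint(len(q)/' t18.py; python3 t18.py
```

```text
36.875 [-0.12  0.19 -0.42  1.95  0.09  1.02 -2.15] [0.4395 0.2    0.2394] [1.8e+02 1.0e-01 1.0e-01]
1982 [0.354 0.213 0.007] [0.513 0.258 0.024]
eye [0.4956 0.231 ] yaw -2.4 1.4273462382150948e-06
g [0.45366871 0.23282634 0.        ]
[ 0.029 -0.066  0.359  0.     0.001  0.028] rows>=2.9
[ 0.029 -0.066  0.469  0.     0.001  0.028] rows>=3.8
```

Call:
step_arm(series="0.4 0.029 -0.066 0.12 0 0 0.028; 0.4 0.029 -0.066 0.24 0 0 0.028; 0.4 0.029 -0.066 0.35 0 0 0.028; 0.4 0.029 -0.066 0.4 0 0 0.028; 0.4 0.029 -0.066 0.44 0 0 0.028; 0.4 0.029 -0.066 0.469 0 0 0.028; 0.4 0.029 -0.066 0.469 0 0 0.028; 0.05 0.029 -0.066 0.469 0 0 0.028; 0.05 0.029 -0.066 0.469 0 0 0.028; 0.05 0.029 -0.066 0.469 0 0 0.028; 0.05 0.029 -0.066 0.469 0 0 0.028", force=30)

```text
time_s: 38.3
ee_pos: [0.4542, 0.2332, 0.0056]
tcp_rot: [3.141, 0.001, -0.044]
wrist_force: [0.1, -0.6, 2.5]
finger_gap: 0.148
gripper_force: 30.0
```

```bash
python3 t16.py 2 .042; python3 - <<'E'
from h import *
s=r.state(); print("dx check",np.linalg.norm(s["ee_pos"][:2]-[.4956,.231]))
E
```

```text
38.3 [-0.29  0.59 -0.31  2.05  0.33  0.55 -2.45] [0.4542 0.2332 0.0056] [180.    0.   -2.5] 0.14805442912265962 [ 0.1 -0.6  2.5]
[-0.15  0.18 -0.44  1.81  0.08  1.17 -2.23] err mm 0.3 deg 0.0 margin 0.49
[-0.17  0.07 -0.52  2.06  0.23  0.55 -1.92] err mm 0.2 deg 0.0 margin 0.38
[-0.24  0.21 -0.47  2.04  0.4   0.46 -2.07] err mm 0.0 deg 0.0 margin 0.31
[-0.001  0.    -0.6    0.     0.     0.   ] rows>=4.8
[ 0.059 -0.16  -0.564  0.084  0.304 -0.338] rows>=4.7
[ 0.121 -0.197 -0.461  0.084  0.304 -0.338] rows>=4.1
(array([0.48722403, 0.31166551, 0.28745458]), (180, -28, 28.5)) (array([0.51900382, 0.32892053, 0.23585758]), (180, -28, 28.5))
dx check 0.041453493487547254
```

Call:
step_arm(series="0.05 0 0 -0.1 0 0 0; 0.05 0 0 -0.2 0 0 0; 0.05 0 0 -0.3 0 0 0; 0.05 0 0 -0.42 0 0 0; 0.05 0 0 -0.54 0 0 0; 0.05 0 0 -0.6 0 0 0; 0.05 0.02 -0.05 -0.6 0.028 0.1 -0.11; 0.05 0.04 -0.1 -0.6 0.056 0.2 -0.22; 0.05 0.059 -0.16 -0.58 0.084 0.304 -0.338; 0.05 0.059 -0.16 -0.564 0.084 0.304 -0.338; 0.05 0.059 -0.16 -0.564 0.084 0.304 -0.338; 0.05 0.059 -0.16 -0.564 0.084 0.304 -0.338; 0.05 0.059 -0.16 -0.564 0.084 0.304 -0.338")

```text
time_s: 39.92
ee_pos: [0.4882, 0.3124, 0.288]
tcp_rot: [-3.141, -0.488, 0.496]
wrist_force: [0.2, -0.5, -1.3]
finger_gap: 0.148
gripper_force: 30.0
```

```bash
python3 t17.py 2 .0415 .0084 hb; python3 - <<'E'
from h import *
# measure the ring centre in the wrist image near prediction
from scipy.optimize import least_squares
s=r.state(); i=r.camera_info("wrist"); im,d=r.read_camera("wrist"); w=cloud(i,d).reshape(-1,3)
Rm=R.from_euler("xyz",s["tcp_rot"]).as_matrix(); L=(w-s["ee_pos"])@Rm
k=(abs(L[:,0]-.0415)<.025)&(abs(L[:,1])<.025)&(abs(L[:,2]+.009)<.008)&(L[:,0]>.029); q=L[k]; print(len(q))
f=least_squares(lambda c:np.maximum(abs(np.hypot(*(q[:,:2]-c).T)-.0155)-.003,0),[.0415,0]); print("ring centre tool xy",f.x.round(4),"z",np.median(q[:,2]).round(4),f.cost)
E
```

```text
39.925 [-0.15  0.08 -0.54  2.05  0.24  0.55 -1.93] [0.4882 0.3124 0.288 ] [-180.   -28.    28.4] 0.1482305001701601 [ 0.2 -0.5 -1.3]
[-0.002  0.    -0.    -0.     0.    -0.001] rows>=0.0
[ 0.005  0.     0.049 -0.     0.    -0.001] rows>=0.4
[ 0.009  0.     0.089 -0.     0.    -0.001] rows>=0.7
[ 0.014  0.     0.125 -0.     0.    -0.001] rows>=1.0
[316. 176.]
[317. 198.]
[317. 219.]
2695
ring centre tool xy [ 0.0415 -0.0012] z -0.0098 1.3448358652059027e-05
```

Ring confirmed at its expected place. Threading, releasing and retreating.

Call:
step_arm(series="0.05 0.001 0.001 0.025 0 0 0; 0.05 0.005 0.001 0.049 0 0 0; 0.05 0.007 0.001 0.07 0 0 0; 0.05 0.009 0.001 0.089 0 0 0; 0.05 0.012 0.001 0.108 0 0 0; 0.05 0.014 0.001 0.125 0 0 0; 0.05 0.014 0.001 0.125 0 0 0; 0.2 0.014 0.001 0.125 0 0 0; 0.4 0.014 0.001 0.125 0 0 0; 0.4 0.014 0.001 0.125 0 0 0; 0.4 0.014 0.001 0.125 0 0 0; 0.4 0.014 0.001 0.08 0 0 0; 0.4 0.014 0.001 -0.03 0 0 0; 0.4 0.014 0.001 -0.12 0 0 0; 0.4 -0.09 0.001 -0.17 0 0 0; 0.4 -0.09 0.001 -0.17 0 0 0")

```text
time_s: 42.02
ee_pos: [0.4153, 0.2718, 0.3415]
tcp_rot: [3.137, -0.489, 0.499]
wrist_force: [0.2, 0.9, 0.0]
finger_gap: 0.399
gripper_force: 0.0
```

```bash
cat > t19.py <<'E'
from sim import *; from h import *
s=r.state(); q0=s["joint_pos"]; print(s["time_s"],q0.round(2),s["ee_pos"].round(4),np.degrees(s["tcp_rot"]).round(1))
for n in("side",):
    i=r.camera_info(n); im,d=r.read_camera(n); w=cloud(i,d).reshape(-1,3); w=w[np.isfinite(w).all(1)]
    D=w[:,:2]-RO; c,sn=np.cos(RY),np.sin(RY); L=np.c_[D@[c,sn],D@[-sn,c],w[:,2]]
    for k,y in((2,.04),(4,-.12)):
        m=(abs(L[:,1]-y)<.03)&(abs(L[:,0]+.005)<.04)&(L[:,2]>.08)&(L[:,2]<.225); print("hung",k,m.sum(),L[m].min(0).round(3) if m.sum() else "",L[m].max(0).round(3) if m.sum() else "")
sw=np.r_[mix(-.125,.001),0]; print("switch",sw)
w=[((.42,.0,.35),(180,0,85)),(sw+[0,0,.2],(180,0,155.5)),(sw+[0,0,.113],(180,0,155.5)),(sw+[0,0,.113],(180,0,110)),(sw+[0,0,.113],(180,0,64))]
go(q0,w); rows(s["ee_pos"],s["tcp_rot"],w[:1]); rows(np.array(w[0][0]),np.radians(w[0][1]),w[1:2])
E
python3 t19.py
```

```text
42.025 [-0.07 -0.17 -0.56  2.13 -0.03  0.68 -1.69] [0.4153 0.2718 0.3415] [179.8 -28.   28.6]
hung 2 331 [-0.025  0.013  0.099] [0.009 0.062 0.224]
hung 4 240 [-0.022 -0.14   0.111] [ 0.01  -0.105  0.225]
switch [ 0.39491561 -0.2314545   0.        ]
[-0.02 -0.06 -0.06  1.95 -0.    1.26 -0.16] err mm 0.2 deg 0.0 margin 0.25
[ 0.27  0.15  0.2   2.09 -0.04  0.9   1.64] err mm 0.2 deg 0.0 margin 0.35
[ 0.29  0.29  0.19  2.17 -0.08  0.69  1.68] err mm 0.0 deg 0.0 margin 0.27
[ 0.15  0.3   0.35  2.18 -0.16  0.69  0.96] err mm 0.0 deg 0.0 margin 0.26
[ 0.    0.31  0.53  2.19 -0.25  0.7   0.25] err mm 0.0 deg 0.0 margin 0.25
[-0.215  0.482 -0.131  0.155 -0.284 -0.614] rows>=5.8
[-0.466 -0.01   0.3   -0.     0.    -0.783] rows>=6.6
```

Call:
step_arm(series="0.4 -0.11 0.24 -0.07 0.08 -0.14 -0.31; 0.4 -0.11 0.24 -0.07 0.08 -0.14 -0.31; 0.4 -0.11 0.24 -0.07 0.08 -0.14 -0.31; 0.4 -0.215 0.482 -0.131 0.155 -0.284 -0.614; 0.4 -0.215 0.482 -0.131 0.155 -0.284 -0.614; 0.4 -0.215 0.482 -0.131 0.155 -0.284 -0.614; 0.4 -0.215 0.482 -0.131 0.155 -0.284 -0.614; 0.4 -0.215 0.482 -0.131 0.155 -0.284 -0.614")

```text
time_s: 43.08
ee_pos: [0.4236, 0.0021, 0.3477]
tcp_rot: [-3.138, -0.002, 1.484]
wrist_force: [0.7, 0.3, 0.0]
finger_gap: 0.4
gripper_force: 0.0
```

```bash
python3 - <<'E'
from h import *
s=r.state(); print(s["joint_pos"].round(2),s["ee_pos"].round(4)); sw=np.r_[mix(-.125,.001),0]; rows(s["ee_pos"],s["tcp_rot"],[(sw+[0,0,.23],(180,0,155.5))])
E
```

```text
[-0.06 -0.05 -0.02  1.94 -0.    1.25 -0.17] [0.4236 0.0021 0.3477]
[-0.471 -0.016  0.235 -0.001 -0.002 -0.783] rows>=6.6
```

Call:
step_arm(series="0.4 -0.24 -0.01 0.1 0 0 -0.39; 0.4 -0.24 -0.01 0.1 0 0 -0.39; 0.4 -0.24 -0.01 0.1 0 0 -0.39; 0.4 -0.24 -0.01 0.1 0 0 -0.39; 0.4 -0.471 -0.016 0.235 0 0 -0.783; 0.4 -0.471 -0.016 0.235 0 0 -0.783; 0.4 -0.471 -0.016 0.235 0 0 -0.783; 0.4 -0.471 -0.016 0.235 0 0 -0.783; 0.4 -0.471 -0.016 0.235 0 0 -0.783; 0.4 -0.471 -0.016 0.235 0 0 -0.783")

```text
time_s: 44.32
ee_pos: [0.3938, -0.232, 0.2306]
tcp_rot: [3.14, -0.003, 2.712]
wrist_force: [-0.5, 0.2, 0.5]
finger_gap: 0.4
gripper_force: 0.0
```

```bash
cat > t20.py <<'E'
from h import *
s=r.state(); print(s["time_s"],s["joint_pos"].round(2),s["ee_pos"].round(4),np.degrees(s["tcp_rot"]).round(1))
i=r.camera_info("wrist"); im,d=r.read_camera("wrist"); w=cloud(i,d).reshape(-1,3); w=w[np.isfinite(w).all(1)]
c,sn=np.cos(MY),np.sin(MY); D=w[:,:2]-MX; L=np.c_[D@[c,sn],D@[-sn,c],w[:,2]]
k=(abs(L[:,0]+.125)<.035)&(abs(L[:,1])<.035)&(L[:,2]>.128)&(L[:,2]<.14); q=L[k]; print("bar top",k.sum(),np.percentile(q,[1,99],axis=0).round(4))
rc=cv2.minAreaRect(q[:,:2].astype(np.float32)*1000); print(rc)
p=mix(*(np.array(rc[0])/1000)); print("switch",p)
g=np.r_[p,0]; rows(s["ee_pos"],s["tcp_rot"],[(g+[0,0,.114],(180,0,155.5))])
E
python3 t20.py
```

```text
44.325 [ 0.22  0.11  0.26  2.05 -0.04  0.98  1.64] [ 0.3938 -0.232   0.2306] [179.9  -0.2 155.4]
bar top 978 [[-0.1446 -0.006   0.129 ]
 [-0.1079  0.0078  0.1342]]
((-126.1797103881836, 0.9765801429748535), (13.827751159667969, 37.736717224121094), 89.55903625488281)
switch [ 0.39383281 -0.23098565]
[ 0.     0.001  0.233  0.001 -0.002 -0.002] rows>=1.9
```

Call:
step_arm(series="0.4 0 0.001 0.1 0 0 0; 0.4 0 0.001 0.16 0 0 0; 0.4 0 0.001 0.21 0 0 0; 0.4 0 0.001 0.233 0 0 0; 0.4 0 0.001 0.233 0 0 0; 0.05 0 0.001 0.233 0 0 0; 0.05 0 0.001 0.233 0 0 0; 0.05 0 0.001 0.233 0 0 0; 0.05 0 0.001 0.233 0 0 0", force=20)

```text
time_s: 45.5
ee_pos: [0.3938, -0.2325, 0.1148]
tcp_rot: [3.141, -0.001, 2.713]
wrist_force: [-1.9, -3.3, 6.0]
finger_gap: 0.153
gripper_force: 20.0
```

```bash
python3 t9.py 2>/dev/null; python3 t19.py | grep hung
```

```text
45.5 [ 0.25  0.29  0.24  2.16 -0.11  0.71  1.71] [ 0.3938 -0.2325  0.1148] [ 1.800e+02 -1.000e-01  1.554e+02]
gap y 0.055 x range [-0.03   0.072] top z [np.float64(0.1281), np.float64(0.1282)]
gap y -0.055 x range [-0.033  0.068] top z [np.float64(0.1282), np.float64(0.1275)]
b2 top [nan nan nan]
hung 2 332 [-0.023  0.013  0.102] [0.009 0.062 0.224]
hung 4 40 [-0.022 -0.138  0.111] [ 0.005 -0.103  0.147]
```

Call:
step_arm(series="0.05 0 0 0 0 0 0.1; 0.05 0 0 0 0 0 0.2; 0.05 0 0 0 0 0 0.3; 0.05 0 0 0 0 0 0.4; 0.05 0 0 0 0 0 0.5; 0.05 0 0 0 0 0 0.6; 0.05 0 0 0 0 0 0.7; 0.05 0 0 0 0 0 0.8; 0.05 0 0 0 0 0 0.9; 0.05 0 0 0 0 0 1; 0.05 0 0 0 0 0 1; 0.05 0 0 0 0 0 1")

```text
time_s: 47.1
ee_pos: [0.3939, -0.2325, 0.1148]
tcp_rot: [-3.141, -0.0, 1.143]
wrist_force: [-3.2, -4.2, 6.9]
finger_gap: 0.151
gripper_force: 20.0
```

Call:
step_arm(series="0.05 0 0 0 0 0 0.03; 0.05 0 0 0 0 0 0.05; 0.05 0 0 0 0 0 0.05")

```text
time_s: 47.48
ee_pos: [0.3939, -0.2323, 0.1148]
tcp_rot: [-3.14, -0.0, 1.066]
wrist_force: [-2.7, -2.7, 7.5]
finger_gap: 0.159
gripper_force: 21.2
```

```bash
python3 - <<'E'
from h import *
s=r.state(); print(s["joint_pos"].round(2),s["ee_pos"].round(4),np.degrees(s["tcp_rot"]).round(1),s["torque"].round(2),s["wrist_force"].round(1))
E
```

```text
[-0.05  0.32  0.6   2.17 -0.27  0.72  0.23] [ 0.3939 -0.2323  0.1148] [-179.9   -0.    61.1] [-0.84  0.71  0.57] [-2.7 -2.7  7.5]
```

Call:
step_arm(series="0.4 0 0 0 0 0 0; 0.4 0 0 0 0 0 0; 0.4 0 0 0 0 0 0; 0.4 0 0 -0.1 0 0 0; 0.4 0 0 -0.2 0 0 0; 0.4 0 0 -0.3 0 0 0; 0.4 0 0 -0.4 0 0 0; 0.4 0 0 -0.5 0 0 0; 0.4 0 0 -0.5 0 0 0")

```text
time_s: 48.6
ee_pos: [0.3957, -0.2326, 0.3673]
tcp_rot: [3.138, -0.004, 1.065]
wrist_force: [0.6, -0.6, -0.7]
finger_gap: 0.403
gripper_force: 0.0
```

```bash
cat > t21.py <<'E'
from h import *
s=r.state(); print(s["time_s"],s["ee_pos"].round(3))
for n in("wrist","scene","side"):
    i=r.camera_info(n); im,d=r.read_camera(n); w=cloud(i,d).reshape(-1,3); w=w[np.isfinite(w).all(1)]
    c,sn=np.cos(MY),np.sin(MY); D=w[:,:2]-MX; L=np.c_[D@[c,sn],D@[-sn,c],w[:,2]]
    k=(abs(L[:,0]+.125)<.035)&(abs(L[:,1])<.035)&(L[:,2]>.125)&(L[:,2]<.142); q=L[k]
    if len(q)>20: print(n,"bar",len(q),np.percentile(q[:,:2],[2,98],axis=0).round(3).tolist(),cv2.minAreaRect(q[:,:2].astype(np.float32)*1000))
    cv2.imwrite(f"pics/fin_{n}.png",im)
a=cv2.imread("pics/fin_side.png")[130:430,200:500]; b=cv2.imread("pics/fin_scene.png")[140:440,190:490]
cv2.imwrite("pics/fin.png",np.hstack([cv2.resize(a,(400,400)),cv2.resize(b,(400,400))]))
E
python3 t21.py; python3 t9.py 2>/dev/null; python3 t19.py | grep hung
```

```text
48.6 [ 0.396 -0.233  0.367]
wrist bar 460 [[-0.132, -0.017], [-0.119, 0.019]] ((-125.60209655761719, 0.8041534423828125), (37.38916778564453, 13.946029663085938), 89.9276351928711)
scene bar 54 [[-0.131, -0.015], [-0.118, 0.024]] ((-124.71867370605469, 3.7500171661376953), (42.067230224609375, 13.672605514526367), 88.60082244873047)
side bar 89 [[-0.135, -0.02], [-0.121, 0.016]] ((-127.46589660644531, -1.9219474792480469), (39.052120208740234, 14.398310661315918), 89.45033264160156)
48.75 [-0.21 -0.04  0.67  1.88  0.02  1.29 -0.06] [ 0.3935 -0.2314  0.3629] [-1.797e+02 -1.000e-01  6.100e+01]
gap y 0.055 x range [-0.029  0.072] top z [np.float64(0.129), np.float64(0.1286)]
gap y -0.055 x range [-0.032  0.068] top z [np.float64(0.1278), np.float64(0.128)]
b2 top [nan nan nan]
hung 2 337 [-0.028  0.011  0.101] [0.009 0.062 0.224]
hung 4 50 [-0.016 -0.129  0.122] [-0.    -0.102  0.224]
```

View pics/fin.png

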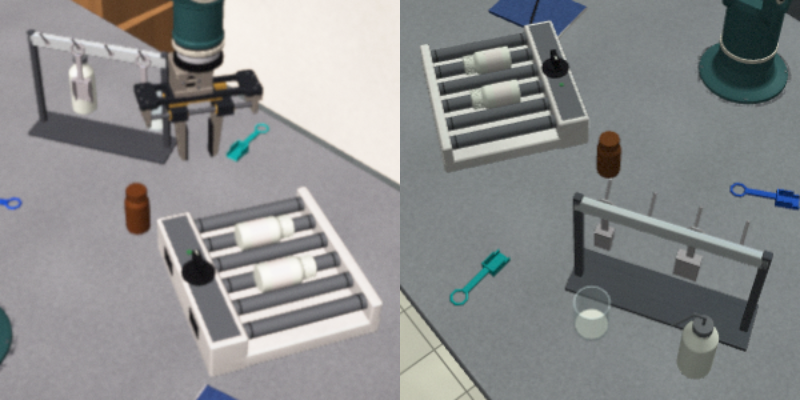

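The final picture shows both bottles lying in their gaps, both scoops hanging on pegs 2 and 4, the switch bar turned a full 90°, and the beaker and wash bottle untouched. Handing in.

```bash
python3 -c "
from cell import r
print(r.sign_off())"
```

```text
the job is handed in; nothing more can be done
None
```

Job handed in: both bottles present lie in gaps 2 and 4, both steel scoops present hang on pegs 2 and 4, and the mixer switch was then turned clockwise 90° to its stop; the beaker and wash bottle were left standing.

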